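# Check twist-lock sonde clips in a clamp nest

### The arm

A 7-joint arm with a two-finger parallel gripper is mounted at the origin on the work surface. World frame = base frame: x ahead of the robot, y to its left, z up, the work surface at z = 0. Lengths are in m, angles in rad, forces in N, time in s.
With the tool pointing down it reaches from about 0.4 to 0.75 m from the base axis. Payload 19.5 kg.
Tool frame: the origin (TCP) lies midway between the tips of the shut fingers; the grasp point (between the pads) lies 19 mm behind it; z points along the fingers, y is the direction in which the jaws open and shut (so a half turn about z gives the same grasp; the last joint's range is limited). The gripper opens to 85 mm and grips with 20 to 120 N. Pads are 22 mm wide; open, the fingers measure 114 mm over their backs; the gripper's body (76 mm by 85 mm) begins 54 mm behind the grasp point. The pads swing forward as they close: fully open they stand 13 mm farther back than shut.
Start: joints at [-1.154, 0.707, -0.028, 1.485, 0.022, 0.951, -0.075], TCP at [0.255, 0.516, 0.231] pointing down, gripper open.
Joint ranges: [-2.71, 2.71], [-0.32, 2.16], [-1.57, 1.52], [0, 2.45], [-1.46, 4.6], [0, 2.02], [-2.83, 2.83]. Speed limits (rad/s): [1.89, 1.89, 2.57, 2.57, 3.01, 3.01, 3.01].

### API

Orientations are given as a unit quaternion [w, x, y, z].
In Python, from workcell import * gives the robot as it stands.
- The arm moves only by the tool apply_moves, never from a script. Its argument "plan" is a list of rows, each a list of 3 entries, a list of its own where there are three numbers: the shift along the tool's x, y, z in m, then the turn about the tool's z in rad, then the finger opening in m, from 0 to 0.0854. A call has 1 to 8 rows; each row shifts and turns the pose as measured when the row begins, along the tool's axes as they then stand; what a row does not reach is not made up. A row lasts 1/12 s, in which the tool goes at most 41.7 mm and 7.16 degrees, less where a joint would pass 70% of its speed; a pose out of reach is approached as far as the arm can. A call with a gripper value outside its range is refused whole. The fingers move at their own pace and stop on an object; "newtons" is the grip in N (left out, the last holds). Time passes only in rows, so rows that do not move let the fingers close. It gives the time, the measured TCP pose, the force and the opening at its end, in the units of the state.
- read_state(): the state, without advancing time (a new reading comes with each control period).
- snapshot(name): name is "scene" or "top"; returns a dict with "pixels" (480x640x3 uint8, red, green, blue), "intrinsics" (3x3 intrinsics, pixels), "k1" (the pictures are not rectified: a ray, as slopes to the right and down, at radius r is drawn at 1 + k1 r^2 times it, then the intrinsics apply), "R" (3x3) and "t" (3): a world point X has camera coordinates R X + t. Camera axes: x right, y down, z forward; pixel columns grow to the right and rows downward; lengths in m; the calibration is good to about 2 mm. A picture is of the moment at which its call begins. There is no depth.
- finish_job(): hands the job in, once; it reports no verdict.
Trained networks look in a picture, given as the dict that the camera call returned (one of the last four; its "shot" number tells which), for a name from the list of things; names that differ only in an ending like _2 or _b are one class to them, and where a whole thing is asked for, a point or a joint stands for the part that bears it (a point fixed in the world has none). Each returns a list of dicts, best first, with "p" (0 to 1); they miss things now and then, are a little off and sometimes report something else, mostly with a low value. They report only what shows in the picture. A call takes as long as a camera call. They do not tell look-alikes from the thing itself.
- look_for(picture, query): "bbox" ([left, top, right, bottom] in pixels, round what is visible of it).
- landmark_of(picture, query): "at" ([row, column] in pixels: a listed point, or the origin of a listed thing).
The state is a dict: "time": time; "qpos": joint angles; "joint_vel": joint speeds; "effort": joint torques, N m; "tool_pos": TCP position; "tool_rot": TCP orientation; "contact_force": force on the tool from outside, world axes, zero at the start; "moment": the same for the moment, N m; "finger_gap": opening from 0.0 (shut) to 1.0 (fully open).
Only numpy, scipy, OpenCV 4.12 (cv2) and the standard library are available. Lean on these libraries where they do the work, as an engineer would, in place of code of your own. Each camera call takes 0.05 s, during which the arm holds its last target. There are 200 camera calls.

### The job

Swing the clamp of the check nest back by its red knob, then put every blue sonde clip that is on the beechwood shelf into its own pocket of the nest (any pocket), turning it on the pocket until its two lugs drop into the slots and it sits fully home. Once all are home, swing the clamp over centre and down and let its crossbar rest level on them, then swing it fully back open and leave it open with the clips still home in their pockets. Leave the tin cup, the washer stack and the rubber stopper where they are.

Things in the scene. Friction and masses are not known exactly. Their poses are not given: they have to be found in the camera images.
- nest: check nest, fixed: white block 99 x 340 mm (x, y), top 32 mm above its origin, which lies on the table under the middle of the row. Four pockets in a row along y; each is an octagonal hole 50.4 mm across flats for a clip's hub, crossed by a slot along the nest's x, 16.4 mm wide and 75.4 mm long overall, all 24 mm deep. Place and yaw vary
- pocket0 (a point): centre of the mouth of the +y pocket, in the block's top face (32 mm above the table); its x axis runs along the slot
- pocket1 (a point): the same for the next pocket; they are 85 mm apart
- pocket2 (a point): the same for the third pocket
- pocket3 (a point): the same for the -y pocket
- clamp (a joint): angle of the clamp arm (rad): 0 level over the pockets, resting on clips that are home (-0.03, its stop, if there are none); 1.57 upright; 1.95 fully back against its stop, leaning to the nest's +x side. No spring: its weight (0.4 kg) makes it fall to whichever side of upright it is on. A clip not home holds it up by some 0.14 rad
- clamp_knob (a point): centre of the red knob at the arm's end, 145 mm from the hinge: a cylinder 28 mm across, 30 mm long, its axis along nest y. Its flat ends can be pinched from above and it turns between the fingers as the arm swings. At clamp = 0 it is 60 mm to -x of the row's middle. A crossbar 285 x 22 mm with rubber feet sits on the arm 85 mm from the hinge
- clamp_hinge (a point): middle of the clamp's hinge axis (along nest y), 85 mm to +x of the row's middle, 75 mm above the table
- shelf: fixed beechwood board 400 x 380 x 18 mm (x, y, z) on the table; origin: centre of its underside. A sheet-metal chute comes down onto its far part (mouth 165 mm to +x of the centre, 120 mm wide, rising to +x). Place varies a little
- clip0: blue plastic sonde clip, 70 g, upright on the shelf (None if absent). Origin: centre of underside. Round hub 48 mm across, 0 to 26 mm high, foot chamfered 3 mm; two opposite lugs along x, 72 mm long overall, 14 wide, at 12 to 24 mm; grip wing along x on top, 56 long, 14 thick, to 56 mm high. Half a turn changes nothing. Origin height: 20 mm with hub in a pocket, lugs across the slot; 8 mm home (lugs flush)
- clip1: blue plastic sonde clip, 70 g, upright on the shelf (None if absent). Origin: centre of underside. Round hub 48 mm across, 0 to 26 mm high, foot chamfered 3 mm; two opposite lugs along x, 72 mm long overall, 14 wide, at 12 to 24 mm; grip wing along x on top, 56 long, 14 thick, to 56 mm high. Half a turn changes nothing. Origin height: 20 mm with hub in a pocket, lugs across the slot; 8 mm home (lugs flush)
- clip2: blue plastic sonde clip, 70 g, upright on the shelf (None if absent). Origin: centre of underside. Round hub 48 mm across, 0 to 26 mm high, foot chamfered 3 mm; two opposite lugs along x, 72 mm long overall, 14 wide, at 12 to 24 mm; grip wing along x on top, 56 long, 14 thick, to 56 mm high. Half a turn changes nothing. Origin height: 20 mm with hub in a pocket, lugs across the slot; 8 mm home (lugs flush)
- clip3: blue plastic sonde clip, 70 g, upright on the shelf (None if absent). Origin: centre of underside. Round hub 48 mm across, 0 to 26 mm high, foot chamfered 3 mm; two opposite lugs along x, 72 mm long overall, 14 wide, at 12 to 24 mm; grip wing along x on top, 56 long, 14 thick, to 56 mm high. Half a turn changes nothing. Origin height: 20 mm with hub in a pocket, lugs across the slot; 8 mm home (lugs flush)
- tin_cup: tin cup, 72 mm in diameter, 75 mm high, on the shelf beside the chute mouth; origin: centre of its underside; leave alone
- washers: stack of steel ballast washers, 60 mm in diameter, 32 mm high; origin: centre of its underside; leave alone
- stopper: black rubber stopper, 52 mm in diameter, 45 mm high; origin: centre of its underside; leave alone
Not all that is in view belongs to the job. Leave any orange or turquoise look-alike of the clip2 alone.

How it is judged:
By the outcome, as a careful person would: the job done as asked, in the order asked, and still so for the second after the job is handed in, with the robot touching nothing.
Of clip0, clip1, clip2, clip3 only 3 to 4 are there at a start; the rules pass over those that are not, and their reading is None.
At some moment in a run one of clip0, clip1, clip2, clip3 may be knocked a few centimetres aside while the robot is not near it.
Once in a run the grip may slacken for a moment while it holds something.
It also fails if it takes over 210 s, if anything falls off the work surface, if the arm or the gripper's body presses on something with over 40 N, if the wrist force passes 120 N, or if a joint passes its speed limit or range.

## Working session

There is one attempt and no reset: what is moved stays moved. The work goes in short steps, Python scripts to look and compute and a tool call to move; the robot and the scene stay as the last step left them, time stands still between calls to the robot, and variables do not carry over. Pictures are saved under pics/ and viewed, about 12 in all and at most 16, crops included, and the job is handed in when it is done.

Besides the shell and the picture viewer there is one more tool, called as name([rows], argument=value, ...), one row to a line, values as JSON. apply_moves: Moves the arm, as the interface text tells. Its arguments: {"type":"object","properties":{"plan":{"type":"array"},"newtons":{"type":"number"}},"required":["plan"]}

```bash
mkdir -p pics; ls
cat > h.py <<'E'
from workcell import *
import numpy as np, cv2
from scipy.spatial.transform import Rotation as Ro
def proj(s,X):
    c=np.atleast_2d(X)@np.array(s["R"]).T+np.array(s["t"]); u=c[:,:2]/c[:,2:]
    u=u*(1+s["k1"]*(u**2).sum(1,keepdims=True)); K=np.array(s["intrinsics"])
    return u*[K[0,0],K[1,1]]+[K[0,2],K[1,2]]   # col,row
def unproj(s,col,row,z):
    K=np.array(s["intrinsics"]); d=np.array([(col-K[0,2])/K[0,0],(row-K[1,2])/K[1,1]]); u=d.copy()
    for _ in range(20): u=d/(1+s["k1"]*(u@u))
    R=np.array(s["R"]); r=R.T@np.array([u[0],u[1],1]); o=-R.T@np.array(s["t"])
    return o+r*(z-o[2])/r[2]
def save(s,n,box=None,scale=1):
    im=np.array(s["pixels"])[:,:,::-1]
    if box: im=im[box[1]:box[3],box[0]:box[2]]
    cv2.imwrite(f"pics/{n}.png",cv2.resize(im,None,fx=scale,fy=scale,interpolation=cv2.INTER_CUBIC))
E
python3 - <<'E'
from h import *
s=snapshot("scene"); t=snapshot("top"); save(s,"s1"); save(t,"t1")
for n,p in(("scene",s),("top",t)):
    R=np.array(p["R"]);print(n,-R.T@np.array(p["t"]),p["k1"])
    for q in["clip0","tin_cup","washers","stopper","pocket0","pocket1","pocket2","pocket3","clamp_knob","clamp_hinge","shelf","nest"]:
        for d in landmark_of(p,q)[:6]:
            r,c=d["at"]; z={"clip0":.018,"tin_cup":.018,"washers":.018,"stopper":.018,"clamp_hinge":.075,"shelf":0,"nest":0,"clamp_knob":.075}.get(q,.032)
            print(q,round(d["p"],2),[round(c),round(r)],unproj(p,c,r,z).round(3))
print(read_state())
E
```

```text
pics
scene [1.32087822 0.02958127 0.96609866] -0.005616806825731742
clip0 0.85 [142, 264] [ 0.674 -0.54   0.018]
clip0 0.83 [326, 216] [ 0.429 -0.14   0.018]
clip0 0.83 [247, 204] [ 0.428 -0.353  0.018]
clip0 0.76 [229, 235] [ 0.543 -0.365  0.018]
clip0 0.76 [185, 197] [ 0.435 -0.524  0.018]
tin_cup 0.71 [305, 302] [ 0.701 -0.135  0.018]
washers 0.83 [218, 272] [ 0.66  -0.353  0.018]
washers 0.27 [490, 257] [0.485 0.271 0.018]
washers 0.25 [434, 263] [0.529 0.141 0.018]
stopper 0.86 [264, 288] [ 0.682 -0.234  0.018]
pocket0 0.96 [454, 252] [0.498 0.186 0.032]
pocket0 0.95 [384, 241] [0.497 0.018 0.032]
pocket0 0.88 [490, 255] [0.49  0.268 0.032]
pocket0 0.83 [414, 247] [0.503 0.089 0.032]
pocket0 0.17 [231, 236] [ 0.557 -0.354  0.032]
pocket1 0.96 [454, 252] [0.498 0.186 0.032]
pocket1 0.95 [384, 241] [0.497 0.018 0.032]
pocket1 0.88 [490, 255] [0.49  0.268 0.032]
pocket1 0.83 [414, 247] [0.503 0.089 0.032]
pocket1 0.17 [231, 236] [ 0.557 -0.354  0.032]
pocket2 0.96 [454, 252] [0.498 0.186 0.032]
pocket2 0.95 [384, 241] [0.497 0.018 0.032]
pocket2 0.88 [490, 255] [0.49  0.268 0.032]

[... 2006 characters left out ...]
rray([-1.15369847,  0.70651715, -0.0275978 ,  1.48460041,  0.02200747,
        0.95091118, -0.07550078]), 'joint_vel': array([-9.48905540e-04,  1.44378545e-04, -5.96961991e-05, -1.91020653e-04,
        1.53284849e-04,  1.24347262e-03,  8.64888394e-04]), 'effort': array([-4.64830609e-04, -8.83005524e+01,  1.23425648e+00, -2.36366111e+01,
        1.70685374e-02,  2.19154004e-03,  3.09800203e-05]), 'tool_pos': array([0.25463729, 0.51550865, 0.23125806]), 'tool_rot': array([-1.22952066e-05,  2.27401040e-01,  9.73801192e-01, -6.56102022e-05]), 'contact_force': array([-0.09531486,  0.36885533,  0.59646819]), 'moment': array([-0.03745756, -0.025176  , -0.03439652]), 'finger_gap': 1.002022908380782}
```

View pics.

View pics/s1.png

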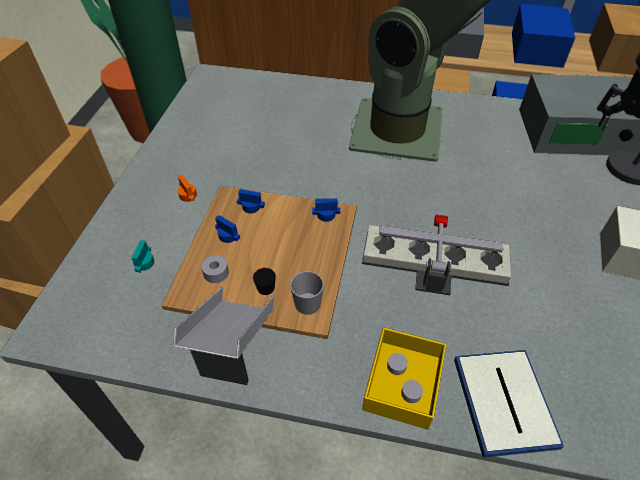

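View pics/t1.png

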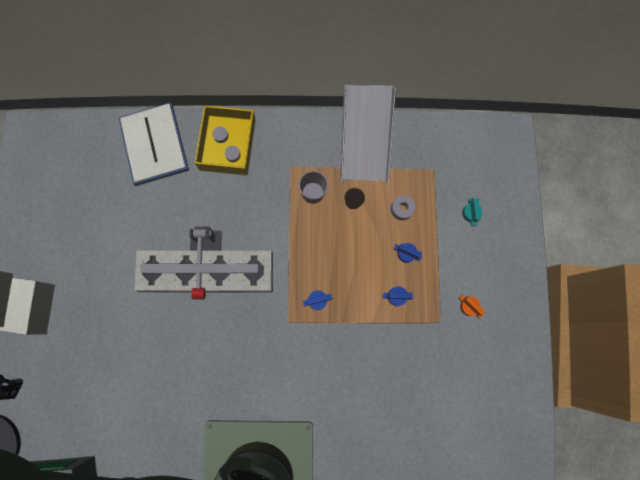

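The scene view shows the nest (365–510, 225–283) with the clamp down and its red knob at (441,220). Candidates for a clip, by top-view pixel:
- Blue, on the shelf: (319,300), (397,296) and (407,252).
- Orange look-alike, off the shelf: (471,307).
- Turquoise look-alike, off the shelf: (473,211).

I choose the three blue ones and fit their poses with the nest.

```bash
cat >> h.py <<'E'
from scipy.optimize import minimize
def bx(x0,x1,y0,y1,z0,z1): return np.array([[x,y,z] for x in(x0,x1) for y in(y0,y1) for z in(z0,z1)])
def cyl(r,z0,z1): a=np.linspace(0,2*np.pi,32,endpoint=False); return np.array([[r*np.cos(t),r*np.sin(t),z] for t in a for z in(z0,z1)])
CLIP=[cyl(.024,0.003,.026),bx(-.036,.036,-.007,.007,.012,.024),bx(-.028,.028,-.007,.007,.026,.056)]
NEST=[bx(-.0495,.0495,-.17,.17,0,.032)]
def render(s,parts,p,z,S=4):
    m=np.zeros((480*S,640*S),np.uint8); c,n=np.cos(p[2]),np.sin(p[2])
    for P in parts:
        W=P@np.array([[c,-n,0],[n,c,0],[0,0,1]]).T+[p[0],p[1],z]
        h=cv2.convexHull(((proj(s,W)+.5)*S-.5).astype(np.float32))
        cv2.fillPoly(m,[np.round(h).astype(np.int32)],1)
    return m
def blue(s,ref=None):
    h=cv2.cvtColor(np.array(s["pixels"]),cv2.COLOR_RGB2HSV); return ((h[...,0]>108)&(h[...,0]<130)&(h[...,1]>120)).astype(np.uint8)
def near(s,m,p,r,z):
    u=proj(s,[p[0],p[1],z])[0]; o=np.zeros_like(m); e=proj(s,[[p[0]+r,p[1],z],[p[0],p[1]+r,z]])-u
    cv2.circle(o,tuple(int(v) for v in np.round(u)),int(np.abs(e).max()),1,-1); return m*o
def fit(shots,masks,parts,z,p0,d=(.006,.006,.3),S=4):
    M=[cv2.resize(m,None,fx=S,fy=S,interpolation=cv2.INTER_LINEAR) if 0 else (cv2.resize(m.astype(np.float32),None,fx=S,fy=S,interpolation=cv2.INTER_CUBIC)>.5) for m in masks]
    def cost(p):
        t=0
        for s,m in zip(shots,M):
            r=render(s,parts,p,z,S)>0; t+=1-(r&m).sum()/max((r|m).sum(),1)
        return t/len(M)
    p0=np.array(p0,float); sim=[p0]+[p0+np.eye(3)[i]*d[i] for i in range(3)]
    return minimize(cost,p0,method="Nelder-Mead",options=dict(initial_simplex=sim,maxiter=120,xatol=1e-4,fatol=1e-4))
def fitclip(shots,xy,z=.018,yaws=(0,.8,1.6,2.4)):
    ms=[near(s,blue(s),xy,.055,z+.03) for s in shots]
    return min((fit(shots,ms,CLIP,z,[*xy,y]) for y in yaws),key=lambda r:r.fun)
E
cat > m1.py <<'E'
from h import *
s=snapshot("scene"); t=snapshot("top")
for xy in[(.42,-.143),(.435,-.338),(.546,-.367)]:
    for sh in([t],[s],[s,t]):
        r=fitclip(sh,xy); print("clip",len(sh),r.x.round(4),round(r.fun,3))
def white(p):
    h=cv2.cvtColor(np.array(p["pixels"]),cv2.COLOR_RGB2HSV); m=((h[...,1]<45)&(h[...,2]>165)).astype(np.uint8)
    m=near(p,m,(.5,.148),.2,.03); m=cv2.morphologyEx(m,cv2.MORPH_OPEN,np.ones((2,2)))
    n,l,st,_=cv2.connectedComponentsWithStats(cv2.morphologyEx(m,cv2.MORPH_CLOSE,np.ones((21,21)))); 
    print(st[1:]); k=1+st[1:,4].argmax(); return (l==k).astype(np.uint8)
ms=[white(s),white(t)]
for i,(n,p) in enumerate((("s",s),("t",t))): 
    r=fit([p],[ms[i]],NEST,0,[.5,.148,0],(.006,.006,.06)); print("nest",n,r.x.round(4),round(r.fun,3))
r=fit([s,t],ms,NEST,0,[.5,.148,0],(.006,.006,.06)); print("nest",r.x.round(4),round(r.fun,3))
o=[]
for p,m in((s,ms[0]),(t,ms[1])):
    im=np.array(p["pixels"])[:,:,::-1].copy(); e=render(p,NEST,r.x,0,1); 
    c,_=cv2.findContours(e,0,2); im=cv2.resize(im,None,fx=3,fy=3); cv2.drawContours(im,[k*3+1 for k in c],-1,(0,255,0),1)
    c,_=cv2.findContours(m,0,2); cv2.drawContours(im,[k*3+1 for k in c],-1,(0,0,255),1)
    u=proj(p,[.5,.148,.03])[0]*3; o.append(im[int(u[1])-150:int(u[1])+150,int(u[0])-300:int(u[0])+300])
cv2.imwrite("pics/n1.png",np.vstack(o))
E
time python3 m1.py
```

```text
clip 1 [ 0.4272 -0.1426  1.8232] 0.152
clip 1 [ 0.4278 -0.1413  1.8436] 0.091
clip 2 [ 0.4271 -0.1419  1.8217] 0.123
clip 1 [ 0.4374 -0.3396  1.5626] 0.193
clip 1 [ 0.4374 -0.3391  1.4511] 0.096
clip 2 [ 0.4375 -0.3393 -1.6506] 0.149
clip 1 [ 0.5473 -0.3678  1.1961] 0.318
clip 1 [ 0.5457 -0.3671  4.2201] 0.104
clip 2 [ 0.5456 -0.3672  1.0862] 0.215
[[ 366  226  146   52 3138]]
[]Traceback (most recent call last):
  File "m1.py", line 11, in <module>
    ms=[white(s),white(t)]
                 ~~~~~^^^
  File "m1.py", line 10, in white
    print(st[1:]); k=1+st[1:,4].argmax(); return (l==k).astype(np.uint8)
                       ~~~~~~~~~~~~~~~^^
ValueError: attempt to get argmax of an empty sequence

real	0m39.289s
user	0m38.389s
sys	0m0.874s
```

```bash
sed -i 's/^def blue.*/def blue(s,ref=None):/; s/^    h=cv2.cvtColor(np.array(s\["pixels"\]),cv2.COLOR_RGB2HSV); return ((h\[...,0\]>108).*/    a=np.array(s["pixels"]).astype(int); return ((a[...,2]>1.7*a[...,0]+8)\&(a[...,2]>1.35*a[...,1])).astype(np.uint8)/' h.py
cat > m1.py <<'E'
from h import *
s=snapshot("scene"); t=snapshot("top")
A=np.array(t["pixels"]); print(A[286,[140,150,170,180,230,250]].tolist(), A[255,[140,210,260]].tolist(),"table",A[[300,300,240],[150,250,150]].tolist())
for xy in[(.4272,-.142),(.4375,-.339),(.5457,-.367)]:
    for sh in([t],[s,t]):
        r=fitclip(sh,xy,yaws=(1.2,1.7)); print("clip",len(sh),r.x.round(4),round(r.fun,3))
def white(p):
    a=np.array(p["pixels"]).astype(int); b=a[...,0]-a[...,2]
    m=((a.min(2)>135)&(b>2)).astype(np.uint8)
    m=near(p,m,(.5,.148),.2,.03); m=cv2.morphologyEx(m,cv2.MORPH_OPEN,np.ones((2,2)))
    n,l,st,_=cv2.connectedComponentsWithStats(cv2.morphologyEx(m,cv2.MORPH_CLOSE,np.ones((21,21)))); 
    print(st[1:]); k=1+st[1:,4].argmax(); return (l==k).astype(np.uint8)
ms=[white(s),white(t)]
for i,(n,p) in enumerate((("s",s),("t",t))): 
    r=fit([p],[ms[i]],NEST,0,[.5,.148,0],(.006,.006,.06)); print("nest",n,r.x.round(4),round(r.fun,3))
r=fit([s,t],ms,NEST,0,[.5,.148,0],(.006,.006,.06)); print("nest",r.x.round(4),round(r.fun,3))
o=[]
for p,m in((s,ms[0]),(t,ms[1])):
    im=np.array(p["pixels"])[:,:,::-1].copy(); e=render(p,NEST,r.x,0,1); 
    c,_=cv2.findContours(e,0,2); im=cv2.resize(im,None,fx=3,fy=3); cv2.drawContours(im,[k*3+1 for k in c],-1,(0,255,0),1)
    c,_=cv2.findContours(m,0,2); cv2.drawContours(im,[k*3+1 for k in c],-1,(0,0,255),1)
    u=proj(p,[.5,.148,.03])[0]*3; o.append(im[int(u[1])-150:int(u[1])+150,int(u[0])-300:int(u[0])+300])
cv2.imwrite("pics/n1.png",np.vstack(o))
E
time python3 m1.py
```

```text
[[160, 158, 153], [157, 157, 151], [156, 156, 151], [155, 154, 149], [156, 155, 149], [149, 147, 142]] [[158, 157, 152], [158, 157, 151], [156, 155, 149]] table [[117, 122, 124], [115, 118, 121], [115, 120, 122]]
clip 1 [ 0.4269 -0.1415  1.8002] 0.145
clip 2 [ 0.427  -0.142   1.8151] 0.118
clip 1 [ 0.4386 -0.3403  1.5523] 0.185
clip 2 [ 0.4374 -0.34    1.4974] 0.141
clip 1 [ 0.5466 -0.3667  1.1861] 0.313
clip 2 [ 0.5465 -0.3666  1.081 ] 0.214
[[ 365  226  147   52 3213]]
[[ 136  252  136   39 5252]]
nest s [ 0.4811  0.1468 -0.0086] 0.435
nest t [0.4975 0.1437 0.0078] 0.053
nest [0.4963 0.1446 0.011 ] 0.251
real	0m17.669s
user	0m17.203s
sys	0m0.456s
```

View pics/n1.png

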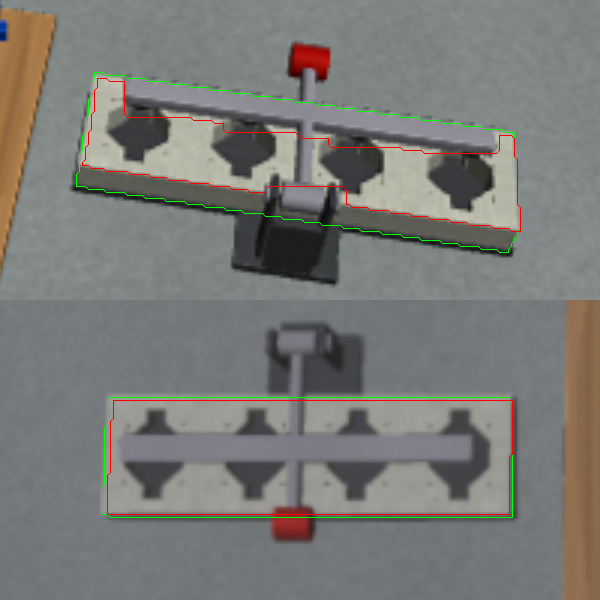

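The outline fit puts the nest at about (0.497, 0.144) with yaw near 0.01, so the knob is at about (0.437, 0.143). A helper will convert world goals into tool rows.

```bash
cat >> h.py <<'E'
def go(x,y,z,jaw=None,n=None,step=.036):
    """print tool-frame row for a world target; jaw=world angle (deg) of tool y axis, mod 180"""
    st=read_state(); q=st["tool_rot"]; R=Ro.from_quat([q[1],q[2],q[3],q[0]]).as_matrix(); p=st["tool_pos"]
    a=np.degrees(np.arctan2(R[1,1],R[0,1])); d=0 if jaw is None else (jaw-a+90)%180-90
    D=np.array([x,y,z])-p; L=R.T@D; turn=-np.radians(d)
    k=n or max(1,int(np.ceil(np.linalg.norm(D)/step)),int(np.ceil(abs(turn)/.11)))
    print("at",p.round(4),"jaw",a.round(1),"tilt",R[2].round(3),"q7",round(st["qpos"][6],2),"F",st["contact_force"].round(1),"gap",round(st["finger_gap"],3),"t",round(st["time"],2))
    print("local",L.round(4),"turn",round(turn,3),"rows",k)
    for i in range(k):
        th=-turn*i/k  # world yaw already made
        Rz=Ro.from_rotvec([0,0,th]).as_matrix()@R; print("  ",((Rz.T@D)/k).round(4).tolist(),round(turn/k,4))
E
python3 -c "
from h import *
go(.437,.143,.17,90.5)"
```

```text
at [0.2546 0.5155 0.2313] jaw 63.7 tilt [-0. -0. -1.] q7 -0.08 F [-1.  -0.1 -0.1] gap 0.996 t 1.5
local [-0.3285 -0.2532  0.0613] turn -0.467 rows 12
   [-0.0274, -0.0211, 0.0051] -0.039
   [-0.0265, -0.0222, 0.0051] -0.039
   [-0.0256, -0.0232, 0.0051] -0.039
   [-0.0247, -0.0241, 0.0051] -0.039
   [-0.0238, -0.0251, 0.0051] -0.039
   [-0.0228, -0.026, 0.0051] -0.039
   [-0.0217, -0.0269, 0.0051] -0.039
   [-0.0207, -0.0277, 0.0051] -0.039
   [-0.0196, -0.0285, 0.0051] -0.039
   [-0.0185, -0.0292, 0.0051] -0.039
   [-0.0173, -0.0299, 0.0051] -0.039
   [-0.0161, -0.0306, 0.0051] -0.039
```

apply_moves([
  [[-0.027,-0.021,0.005],-0.06,0.085],
  [[-0.026,-0.022,0.005],-0.06,0.085],
  [[-0.025,-0.024,0.005],-0.06,0.085],
  [[-0.024,-0.025,0.005],-0.06,0.085],
  [[-0.022,-0.026,0.005],-0.06,0.085],
  [[-0.021,-0.027,0.005],-0.06,0.085],
  [[-0.02,-0.028,0.005],-0.06,0.085],
  [[-0.019,-0.029,0.005],-0.04,0.085],
], newtons=40)

```text
time: 2.17
tool_pos: [0.3857, 0.2712, 0.1893]
tool_rot: [-0.0, -0.017, 1.0, 0.003]
contact_force: [1.6, 0.6, 0.4]
finger_gap: 0.996
```

```bash
python3 -c "
from h import *
go(.437,.143,.13,90.5)"
```

```text
at [0.3857 0.2712 0.1893] jaw 92.0 tilt [ 0.     0.006 -1.   ] q7 0.7 F [1.6 0.6 0.4] gap 0.996 t 2.17
local [-0.0468 -0.1303  0.0585] turn 0.026 rows 5
   [-0.0094, -0.0261, 0.0117] 0.0052
   [-0.0095, -0.026, 0.0117] 0.0052
   [-0.0096, -0.026, 0.0117] 0.0052
   [-0.0098, -0.0259, 0.0117] 0.0052
   [-0.0099, -0.0259, 0.0117] 0.0052
```

apply_moves([
  [[-0.009,-0.026,0.012],0.005,0.085],
  [[-0.009,-0.026,0.012],0.005,0.085],
  [[-0.01,-0.026,0.012],0.005,0.085],
  [[-0.01,-0.026,0.012],0.005,0.085],
  [[-0.01,-0.026,0.012],0.005,0.085],
  [[0,0,0],0,0.07],
])

```text
time: 2.67
tool_pos: [0.4423, 0.1301, 0.126]
tool_rot: [0.001, -0.002, 1.0, 0.003]
contact_force: [-0.2, -0.7, 0.1]
finger_gap: 0.878
```

```bash
python3 -c "
from h import *
go(.437,.143,.054,90.5,n=4)"
```

```text
at [0.4423 0.1301 0.126 ] jaw 90.2 tilt [-0.002  0.005 -1.   ] q7 0.9 F [-0.2 -0.7  0.1] gap 0.878 t 2.67
local [0.0055 0.0125 0.0721] turn -0.005 rows 4
   [0.0014, 0.0031, 0.018] -0.0012
   [0.0014, 0.0031, 0.018] -0.0012
   [0.0014, 0.0031, 0.018] -0.0012
   [0.0014, 0.0031, 0.018] -0.0012
```

apply_moves([
  [[0.004,0.01,0],0,0.07],
  [[0,0,0],0,0.07],
  [[0,0,0.018],0,0.07],
  [[0,0,0.018],0,0.07],
  [[0,0,0.015],0,0.07],
  [[0,0,0.01],0,0.07],
  [[0,0,0],0,0.07],
])

```text
time: 3.25
tool_pos: [0.4386, 0.1456, 0.0645]
tool_rot: [0.003, -0.004, 1.0, 0.004]
contact_force: [-0.7, 0.9, 0.3]
finger_gap: 0.813
```

```bash
python3 -c "
from h import *
go(.437,.143,.054,90.5,n=1)"
```

```text
at [0.4386 0.1456 0.0645] jaw 90.4 tilt [-0.007  0.008 -1.   ] q7 0.84 F [-0.7  0.9  0.3] gap 0.813 t 3.25
local [ 0.0017 -0.0027  0.0105] turn -0.002 rows 1
   [0.0017, -0.0027, 0.0105] -0.0015
```

apply_moves([
  [[0.001,-0.002,0.01],0,0.07],
  [[0,0,0],0,0.02],
  [[0,0,0],0,0.02],
  [[0,0,0],0,0.02],
  [[0,0,0],0,0.02],
  [[0,0,0],0,0.02],
], newtons=30)

```text
time: 3.75
tool_pos: [0.4375, 0.1438, 0.0581]
tool_rot: [0.004, -0.005, 1.0, 0.002]
contact_force: [-1.8, 8.2, -5.3]
finger_gap: 0.344
```

```bash
python3 -c "
from h import *
go(.437,.143,.054,90.5,n=1);print(read_state()['contact_force'])
t=snapshot('top');save(t,'k1',(150,220,250,320),5)"
```

```text
at [0.4375 0.1438 0.0581] jaw 90.5 tilt [-0.008  0.004 -1.   ] q7 0.84 F [-1.8  8.2 -5.3] gap 0.344 t 3.75
local [ 0.0006 -0.0008  0.0041] turn 0.0 rows 1
   [0.0006, -0.0008, 0.0041] 0.0004
[-1.80974627  8.23358211 -5.32895935]
```

apply_moves([
  [[0,0,-0.016],0,0.02],
  [[-0.002,0,-0.016],0,0.02],
  [[-0.004,0,-0.0155],0,0.02],
  [[-0.0055,0,-0.015],0,0.02],
  [[-0.007,0,-0.0145],0,0.02],
  [[-0.0085,0,-0.0135],0,0.02],
  [[-0.01,0,-0.0125],0,0.02],
  [[-0.011,0,-0.011],0,0.02],
])

```text
time: 4.47
tool_pos: [0.4901, 0.1443, 0.1805]
tool_rot: [0.009, -0.004, 1.0, 0.003]
contact_force: [11.4, 1.1, -21.6]
finger_gap: 0.341
```

```bash
cat >> h.py <<'E'
def arc(z0off=.0126,hx=.582,hz=.075,end=1.8,step=.11,n=8):
    p=read_state()["tool_pos"]; a=np.arctan2(p[2]+z0off-hz,hx-p[0]); print("theta",round(a,3),"r",round(np.hypot(p[2]+z0off-hz,hx-p[0]),4))
    sg=np.sign(end-a)
    for i in range(n):
        b=a+sg*min(step,abs(end-a)); print([round(-.145*(np.cos(a)-np.cos(b)),4),0,round(-.145*(np.sin(b)-np.sin(a)),4)]); a=b
E
python3 -c "
from h import *
go(.437,.143,.054,90.5,n=1);arc()"
```

```text
at [0.4901 0.1443 0.1805] jaw 90.5 tilt [-0.018  0.007 -1.   ] q7 0.96 F [ 11.4   1.1 -21.6] gap 0.341 t 4.47
local [ 0.0554 -0.0017  0.1255] turn -0.0 rows 1
   [0.0554, -0.0017, 0.1255] -0.0002
theta 0.909 r 0.1496
[np.float64(-0.0131), 0, np.float64(-0.0091)]
[np.float64(-0.014), 0, np.float64(-0.0076)]
[np.float64(-0.0148), 0, np.float64(-0.006)]
[np.float64(-0.0153), 0, np.float64(-0.0043)]
[np.float64(-0.0157), 0, np.float64(-0.0026)]
[np.float64(-0.0159), 0, np.float64(-0.0009)]
[np.float64(-0.0159), 0, np.float64(0.0009)]
[np.float64(-0.0157), 0, np.float64(0.0026)]
```

apply_moves([
  [[-0.013,0,-0.006],0,0.02],
  [[-0.014,0,-0.007],0,0.02],
  [[-0.015,0,-0.0055],0,0.02],
  [[-0.015,0,-0.004],0,0.02],
  [[-0.0155,0,-0.0025],0,0.02],
  [[-0.016,0,-0.001],0,0.02],
  [[-0.016,0,0.001],0,0.02],
  [[0,0,0],0,0.02],
])

```text
time: 5.13
tool_pos: [0.5952, 0.1453, 0.2136]
tool_rot: [0.006, -0.005, 1.0, 0.004]
contact_force: [-1.0, -0.8, -7.4]
finger_gap: 0.339
```

```bash
python3 -c "
from h import *
go(.437,.143,.054,90.5,n=1);arc()"
```

```text
at [0.5952 0.1453 0.2136] jaw 90.5 tilt [-0.012  0.008 -1.   ] q7 1.09 F [-1.  -0.8 -7.4] gap 0.339 t 5.13
local [ 0.1601 -0.002   0.1577] turn 0.001 rows 1
   [0.1601, -0.002, 0.1577] 0.0007
theta 1.658 r 0.1518
[np.float64(-0.0158), 0, np.float64(0.0023)]
[np.float64(-0.0045), 0, np.float64(0.001)]
[np.float64(-0.0), 0, np.float64(-0.0)]
[np.float64(-0.0), 0, np.float64(-0.0)]
[np.float64(-0.0), 0, np.float64(-0.0)]
[np.float64(-0.0), 0, np.float64(-0.0)]
[np.float64(-0.0), 0, np.float64(-0.0)]
[np.float64(-0.0), 0, np.float64(-0.0)]
```

apply_moves([
  [[-0.014,0,0.003],0,0.02],
  [[-0.014,0,0.004],0,0.02],
  [[-0.009,0,0.004],0,0.02],
  [[0,0,0],0,0.02],
])

```text
time: 5.47
tool_pos: [0.6322, 0.1457, 0.206]
tool_rot: [0.006, -0.005, 1.0, 0.004]
contact_force: [-2.9, -0.9, -5.9]
finger_gap: 0.346
```

apply_moves([
  [[0,0,0],0,0.07],
  [[0,0,0],0,0.07],
  [[0,0,0],0,0.07],
  [[0,0,-0.02],0,0.07],
  [[0,0,-0.035],0,0.07],
  [[0,0,-0.02],0,0.07],
  [[0,0,0],0,0.07],
])

```text
time: 6.05
tool_pos: [0.6277, 0.1463, 0.2857]
tool_rot: [0.006, -0.006, 1.0, 0.004]
contact_force: [0.1, 0.2, 0.2]
finger_gap: 0.821
```

```bash
python3 -c "
from h import *
go(.427,-.142,.15,None)"
```

```text
at [0.6277 0.1463 0.2857] jaw 90.7 tilt [-0.012  0.009 -1.   ] q7 1.15 F [0.1 0.2 0.2] gap 0.821 t 6.05
local [ 0.2057 -0.2871  0.1308] turn -0.0 rows 11
   [0.0187, -0.0261, 0.0119] -0.0
   [0.0187, -0.0261, 0.0119] -0.0
   [0.0187, -0.0261, 0.0119] -0.0
   [0.0187, -0.0261, 0.0119] -0.0
   [0.0187, -0.0261, 0.0119] -0.0
   [0.0187, -0.0261, 0.0119] -0.0
   [0.0187, -0.0261, 0.0119] -0.0
   [0.0187, -0.0261, 0.0119] -0.0
   [0.0187, -0.0261, 0.0119] -0.0
   [0.0187, -0.0261, 0.0119] -0.0
   [0.0187, -0.0261, 0.0119] -0.0
```

```bash
cat > m2.py <<'E'
from h import *
s=snapshot("scene"); t=snapshot("top"); np.savez("shots.npz",s=s["pixels"],t=t["pixels"])
for xy in[(.4272,-.142),(.4375,-.339),(.5457,-.367)]:
    for n,sh in(("t",[t]),("s",[s]),("st",[s,t])):
        r=fitclip(sh,xy,yaws=(1.2,1.7)); print("clip",n,r.x.round(4),round(r.fun,3))
# nest: slots/pockets dark pattern inside white; top view only
a=np.array(t["pixels"]).astype(int); m=((a.min(2)>130)&(a[...,0]-a[...,2]>2)).astype(np.uint8)
m=near(t,m,(.5,.145),.2,.03); m=cv2.morphologyEx(m,cv2.MORPH_CLOSE,np.ones((21,21)))
r=fit([t],[m],NEST,0,[.498,.144,0],(.006,.006,.06)); print("nest",r.x.round(4),round(r.fun,3))
save(s,"s2",(150,150,550,330),2); 
im=cv2.resize(np.array(t["pixels"])[:,:,::-1],None,fx=4,fy=4,interpolation=cv2.INTER_CUBIC)
for xy,y in(((.427,-.142),1.815),((.4375,-.34),1.497),((.5465,-.3666),1.081)):
    c,_=cv2.findContours(render(t,CLIP,(*xy,y),.018,4),0,2); cv2.drawContours(im,c,-1,(0,255,0),1)
cv2.imwrite("pics/t2.png",im[960:1260,1160:1800])
E
python3 m2.py
```

```text
clip t [ 0.4261 -0.1414  1.7895] 0.146
clip s [ 0.4271 -0.1421  1.8357] 0.091
clip st [ 0.4272 -0.1422  1.8056] 0.122
clip t [ 0.438  -0.3403  1.5823] 0.188
clip s [ 0.4369 -0.3399  1.4518] 0.089
clip st [ 0.4375 -0.3389  1.49  ] 0.144
clip t [ 0.5473 -0.3672  1.1968] 0.313
clip s [ 0.5462 -0.3665  1.0924] 0.102
clip st [ 0.547  -0.3663  1.0953] 0.211
nest [ 0.5013  0.1446 -0.007 ] 0.569
```

View pics/s2.png

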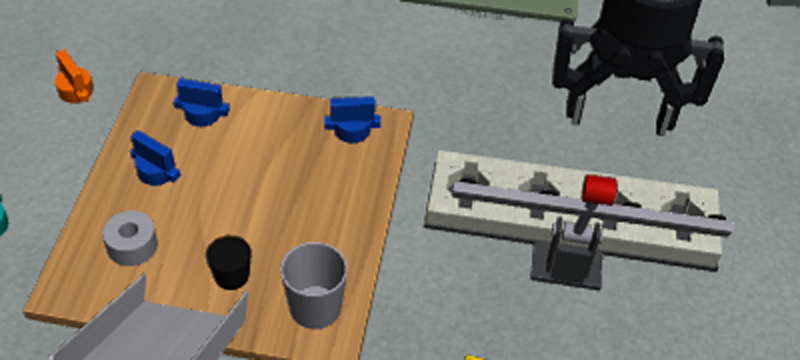

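View pics/t2.png

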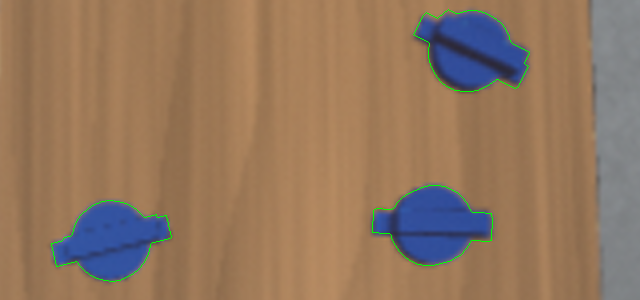

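Scene view: the clamp is fully back with its knob up at (600,190) in the crop, and three blue clips stand on the shelf. Top crop: the fitted outlines hug all three clips. The choice holds, so next is clip A at (0.427, -0.142) with jaw at 13.7°.

```bash
python3 -c "
from h import *
go(.427,-.142,.15,13.7,n=15)"
```

```text
at [0.6271 0.1461 0.2827] jaw 90.7 tilt [-0.009  0.008 -1.   ] q7 1.15 F [-0.2 -0.1 -0.9] gap 0.823 t 6.15
local [ 0.2047 -0.2866  0.1287] turn 1.344 rows 15
   [0.0136, -0.0191, 0.0086] 0.0896
   [0.0119, -0.0202, 0.0086] 0.0896
   [0.01, -0.0212, 0.0086] 0.0896
   [0.0081, -0.022, 0.0086] 0.0896
   [0.0061, -0.0227, 0.0086] 0.0896
   [0.0041, -0.0231, 0.0086] 0.0896
   [0.002, -0.0234, 0.0086] 0.0896
   [-0.0001, -0.0234, 0.0087] 0.0896
   [-0.0022, -0.0233, 0.0087] 0.0896
   [-0.0043, -0.023, 0.0087] 0.0896
   [-0.0063, -0.0226, 0.0087] 0.0896
   [-0.0083, -0.0219, 0.0087] 0.0896
   [-0.0102, -0.0211, 0.0088] 0.0896
   [-0.0121, -0.0201, 0.0088] 0.0896
   [-0.0138, -0.0189, 0.0088] 0.0896
```

apply_moves([
  [[0.014,-0.019,0],0.09,0.07],
  [[0.012,-0.02,0],0.09,0.07],
  [[0.01,-0.021,0],0.09,0.07],
  [[0.008,-0.022,0.005],0.09,0.07],
  [[0.006,-0.023,0.009],0.09,0.07],
  [[0.004,-0.023,0.009],0.09,0.07],
  [[0.002,-0.023,0.009],0.09,0.07],
  [[0,-0.023,0.009],0.09,0.07],
])

```text
time: 6.82
tool_pos: [0.5099, -0.0079, 0.2315]
tool_rot: [-0.001, 0.358, 0.934, 0.005]
contact_force: [2.0, 0.1, -1.0]
finger_gap: 0.823
```

```bash
python3 -c "
from h import *
go(.427,-.142,.14,13.7,n=6)"
```

```text
at [ 0.5099 -0.0079  0.2315] jaw 48.0 tilt [ 0.006  0.008 -1.   ] q7 0.71 F [ 2.   0.1 -1. ] gap 0.823 t 6.82
local [-0.0287 -0.1558  0.0902] turn 0.598 rows 6
   [-0.0048, -0.026, 0.015] 0.0997
   [-0.0073, -0.0254, 0.015] 0.0997
   [-0.0098, -0.0245, 0.015] 0.0997
   [-0.0122, -0.0234, 0.015] 0.0997
   [-0.0145, -0.0221, 0.015] 0.0997
   [-0.0166, -0.0206, 0.015] 0.0997
```

apply_moves([
  [[-0.005,-0.026,0.015],0.1,0.07],
  [[-0.007,-0.025,0.015],0.1,0.07],
  [[-0.01,-0.024,0.015],0.1,0.07],
  [[-0.012,-0.023,0.015],0.1,0.07],
  [[-0.014,-0.022,0.015],0.1,0.07],
  [[-0.013,-0.016,0.01],0.06,0.07],
  [[0,0,0],0,0.07],
])

```text
time: 7.4
tool_pos: [0.4158, -0.1426, 0.1375]
tool_rot: [-0.006, 0.618, 0.786, 0.0]
contact_force: [0.3, -0.2, 0.8]
finger_gap: 0.823
```

```bash
python3 -c "
from h import *
go(.427,-.142,.09,13.7,n=4)"
```

```text
at [ 0.4158 -0.1426  0.1375] jaw 13.6 tilt [ 0.009 -0.006 -1.   ] q7 0.54 F [ 0.3 -0.2  0.8] gap 0.823 t 7.4
local [-0.0025  0.0113  0.0475] turn -0.002 rows 4
   [-0.0006, 0.0028, 0.0119] -0.0004
   [-0.0006, 0.0028, 0.0119] -0.0004
   [-0.0006, 0.0028, 0.0119] -0.0004
   [-0.0006, 0.0028, 0.0119] -0.0004
```

apply_moves([
  [[-0.002,0.007,0.01],0,0.07],
  [[0,0.002,0.018],0,0.06],
  [[0,0,0.018],0,0.06],
  [[0,0,0.01],0,0.06],
  [[0,0,0],0,0.06],
])

```text
time: 7.82
tool_pos: [0.4218, -0.1413, 0.0777]
tool_rot: [-0.007, 0.619, 0.786, -0.0]
contact_force: [-0.4, 0.9, -0.1]
finger_gap: 0.703
```

```bash
python3 -c "
from h import *
go(.427,-.142,.049,13.7,n=2)"
```

```text
at [ 0.4218 -0.1413  0.0777] jaw 13.6 tilt [ 0.011 -0.01  -1.   ] q7 0.54 F [-0.4  0.9 -0.1] gap 0.703 t 7.82
local [-0.0022  0.0051  0.0287] turn -0.002 rows 2
   [-0.0011, 0.0026, 0.0143] -0.001
   [-0.0011, 0.0026, 0.0143] -0.001
```

apply_moves([
  [[-0.002,0.004,0.014],0,0.06],
  [[0,0.001,0.012],0,0.06],
  [[0,0,0.002],0,0.05],
  [[0,0,0],0,0.04],
])

```text
time: 8.15
tool_pos: [0.4262, -0.1404, 0.0495]
tool_rot: [-0.008, 0.617, 0.787, -0.0]
contact_force: [0.0, -0.3, 1.6]
finger_gap: 0.475
```

```bash
python3 -c "
from h import *
go(.427,-.142,.049,13.7,n=1)"
```

```text
at [ 0.4262 -0.1404  0.0495] jaw 13.7 tilt [ 0.013 -0.011 -1.   ] q7 0.54 F [ 0.  -0.3  1.6] gap 0.475 t 8.15
local [-0.0018  0.0004  0.0005] turn 0.001 rows 1
   [-0.0018, 0.0004, 0.0005] 0.0009
```

apply_moves([
  [[-0.002,0,0],0,0.03],
  [[0,0,0],0,0.005],
  [[0,0,0],0,0.005],
  [[0,0,0],0,0.005],
  [[0,0,0],0,0.005],
  [[0,0,-0.01],0,0.005],
  [[0,0,-0.02],0,0.005],
  [[0,0,-0.02],0,0.005],
], newtons=60)

```text
time: 8.82
tool_pos: [0.4263, -0.1425, 0.1016]
tool_rot: [-0.01, 0.617, 0.787, -0.001]
contact_force: [-0.2, -0.7, -0.8]
finger_gap: 0.151
```

```bash
python3 -c "
from h import *
go(.498,.017,.15,90.5,n=14)"
```

```text
at [ 0.4263 -0.1425  0.1016] jaw 13.8 tilt [ 0.014 -0.013 -1.   ] q7 0.54 F [-0.2 -0.7 -0.8] gap 0.151 t 8.82
local [ 0.1385  0.107  -0.0479] turn -1.339 rows 14
   [0.0099, 0.0076, -0.0034] -0.0956
   [0.0091, 0.0085, -0.0034] -0.0956
   [0.0083, 0.0094, -0.0035] -0.0956
   [0.0073, 0.0101, -0.0035] -0.0956
   [0.0063, 0.0108, -0.0035] -0.0956
   [0.0053, 0.0113, -0.0035] -0.0956
   [0.0041, 0.0118, -0.0036] -0.0956
   [0.003, 0.0121, -0.0036] -0.0956
   [0.0018, 0.0123, -0.0036] -0.0956
   [0.0006, 0.0124, -0.0036] -0.0956
   [-0.0006, 0.0124, -0.0036] -0.0956
   [-0.0017, 0.0123, -0.0036] -0.0956
   [-0.0029, 0.0121, -0.0037] -0.0956
   [-0.0041, 0.0117, -0.0037] -0.0956
```

apply_moves([
  [[0.01,0.008,-0.012],-0.1,0.005],
  [[0.009,0.009,-0.012],-0.1,0.005],
  [[0.008,0.01,-0.01],-0.1,0.005],
  [[0.007,0.01,-0.006],-0.1,0.005],
  [[0.006,0.011,-0.003],-0.1,0.005],
  [[0.005,0.011,-0.002],-0.1,0.005],
  [[0.004,0.012,0],-0.1,0.005],
  [[0.003,0.012,0],-0.1,0.005],
])

```text
time: 9.48
tool_pos: [0.4686, -0.0504, 0.1546]
tool_rot: [-0.006, 0.249, 0.969, 0.001]
contact_force: [0.3, -0.0, -1.2]
finger_gap: 0.151
```

```bash
python3 -c "
from h import *
go(.498,.017,.13,90.5,n=6)"
```

```text
at [ 0.4686 -0.0504  0.1546] jaw 61.2 tilt [ 0.012 -0.    -1.   ] q7 0.89 F [ 0.3 -0.  -1.2] gap 0.151 t 9.48
local [0.0064 0.0732 0.0246] turn -0.511 rows 6
   [0.0011, 0.0122, 0.0041] -0.0852
   [0.0, 0.0123, 0.0041] -0.0852
   [-0.001, 0.0122, 0.0041] -0.0852
   [-0.0021, 0.0121, 0.0041] -0.0852
   [-0.0031, 0.0119, 0.0041] -0.0852
   [-0.0041, 0.0116, 0.004] -0.0852
```

apply_moves([
  [[0.001,0.012,0.004],-0.09,0.005],
  [[0,0.012,0.004],-0.09,0.005],
  [[-0.001,0.012,0.004],-0.09,0.005],
  [[-0.002,0.012,0.004],-0.09,0.005],
  [[-0.003,0.012,0.004],-0.09,0.005],
  [[-0.004,0.011,0.004],-0.05,0.005],
  [[0,0,0],0,0.005],
  [[0,0,0],0,0.005],
])

```text
time: 10.15
tool_pos: [0.4973, 0.0217, 0.1309]
tool_rot: [-0.005, -0.015, 1.0, 0.003]
contact_force: [-0.6, -0.1, -0.8]
finger_gap: 0.151
```

```bash
cat > m3.py <<'E'
from h import *
import sys
s=snapshot("scene"); t=snapshot("top"); px,py=map(float,sys.argv[1:3]); st=read_state(); p=st["tool_pos"]
go(px,py,.11,90.5,n=3)
z=p[2]-float(sys.argv[3]) if len(sys.argv)>3 else p[2]-.031
for n,sh in(("s",[s]),("st",[s,t])):
    r=fitclip(sh,(p[0],p[1]),z=z,yaws=(0,)); print("held",n,r.x.round(4),round(r.fun,3))
# nest by image: 5-bit pocket landmarks
for d in landmark_of(t,"pocket0")[:4]: print("t",round(d["p"],2),unproj(t,d["at"][1],d["at"][0],.032).round(4))
for d in landmark_of(s,"pocket0")[:4]: print("s",round(d["p"],2),unproj(s,d["at"][1],d["at"][0],.032).round(4))
u=proj(t,[px,py,.032])[0].astype(int); v=proj(s,[px,py,.032])[0].astype(int)
im=[np.array(k["pixels"])[w[1]-35:w[1]+35,w[0]-45:w[0]+45,::-1] for k,w in((t,u),(s,v))]
cv2.imwrite(f"pics/{sys.argv[4] if len(sys.argv)>4 else 'h1'}.png",cv2.resize(np.hstack(im),None,fx=4.4,fy=4.4,interpolation=cv2.INTER_CUBIC))
E
python3 m3.py .498 .017 .031 h1
```

```text
at [0.4973 0.0214 0.131 ] jaw 91.7 tilt [ 0.009  0.005 -1.   ] q7 1.12 F [ 0.2  0.3 -1.5] gap 0.148 t 10.25
local [-0.0008 -0.0045  0.021 ] turn 0.02 rows 3
   [-0.0003, -0.0015, 0.007] 0.0068
   [-0.0003, -0.0015, 0.007] 0.0068
   [-0.0003, -0.0015, 0.007] 0.0068
held s [0.4988 0.0219 0.0246] 0.188
held st [0.4988 0.0219 0.0246] 0.594
t 0.92 [0.5001 0.2747 0.032 ]
t 0.72 [0.5064 0.1835 0.032 ]
s 0.97 [0.5014 0.0919 0.032 ]
s 0.95 [0.5037 0.1851 0.032 ]
s 0.64 [0.4954 0.0237 0.032 ]
s 0.52 [0.5262 0.1427 0.032 ]
```

View pics/h1.png

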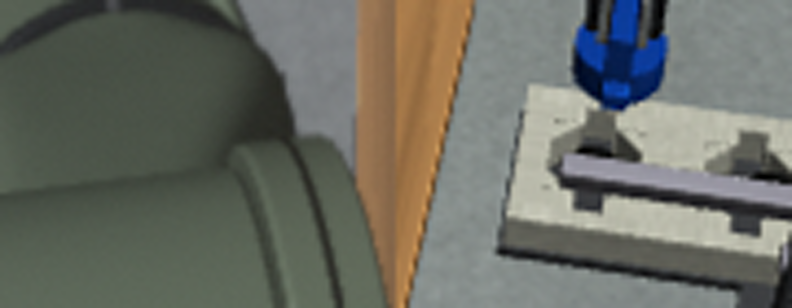

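apply_moves([
  [[0.001,-0.004,0.01],0.02,0.005],
  [[0,0,0.015],0,0.005],
  [[0,0,0.015],0,0.005],
  [[0,0,0.01],0,0.005],
  [[0,0,0],0,0.005],
  [[0,0,0],0,0.005],
])

```text
time: 10.85
tool_pos: [0.4963, 0.0141, 0.0811]
tool_rot: [-0.003, 0.001, 1.0, 0.002]
contact_force: [0.5, -0.2, -1.3]
finger_gap: 0.149
```

```bash
python3 -c "
from h import *
go(.4975,.017,.063,90.5,n=1)"
```

```text
at [0.4963 0.0141 0.0811] jaw 89.9 tilt [ 0.006  0.003 -1.   ] q7 1.07 F [ 0.5 -0.2 -1.3] gap 0.149 t 10.85
local [-0.0013  0.0029  0.0181] turn -0.01 rows 1
   [-0.0013, 0.0029, 0.0181] -0.01
```

apply_moves([
  [[-0.001,0.003,0.006],-0.01,0.005],
  [[0,0,0.008],0,0.005],
  [[0,0,0],0,0.005],
  [[0,0,0],0,0.005],
])

```text
time: 11.18
tool_pos: [0.4981, 0.017, 0.0675]
tool_rot: [-0.002, -0.004, 1.0, 0.002]
contact_force: [0.3, -0.1, -1.4]
finger_gap: 0.152
```

```bash
python3 -c "
from h import *
go(.4975,.017,.055,90.5,n=1)"
```

```text
at [0.4981 0.017  0.0675] jaw 90.5 tilt [ 0.003  0.003 -1.   ] q7 1.06 F [ 0.3 -0.1 -1.4] gap 0.152 t 11.18
local [ 0.0006 -0.      0.0125] turn -0.001 rows 1
   [0.0006, -0.0, 0.0125] -0.0007
```

Now straight down, gently, watching the force.

apply_moves([
  [[0,0,0.005],0,0.005],
  [[0,0,0.005],0,0.005],
  [[0,0,0.005],0,0.005],
  [[0,0,0.004],0,0.005],
])

```text
time: 11.52
tool_pos: [0.4987, 0.0169, 0.0478]
tool_rot: [-0.001, -0.004, 1.0, 0.002]
contact_force: [0.2, 0.0, -0.6]
finger_gap: 0.15
```

```bash
python3 -c "
from h import *
go(.4975,.017,.039,90.5,n=1)
print(read_state()['contact_force'],read_state()['moment'])"
```

```text
at [0.4987 0.0169 0.0478] jaw 90.4 tilt [ 0.002  0.003 -1.   ] q7 1.05 F [ 0.2  0.  -0.6] gap 0.15 t 11.52
local [0.0011 0.0001 0.0088] turn -0.001 rows 1
   [0.0011, 0.0001, 0.0088] -0.001
[ 0.1944165   0.03735428 -0.55167333] [-0.11868465 -0.06530931  0.03088472]
```

apply_moves([
  [[0.0,0,0.004],0,0.005],
  [[0,0,0.004],0,0.005],
  [[0,0,0.002],0,0.005],
  [[0,0,0],0,0.005],
])

```text
time: 11.85
tool_pos: [0.4997, 0.0173, 0.0401]
tool_rot: [0.002, -0.004, 1.0, 0.001]
contact_force: [-0.0, -0.1, -0.7]
finger_gap: 0.149
```

apply_moves([
  [[0,0,0.002],0,0.005],
  [[0,0,0],0,0.04],
  [[0,0,0],0,0.05],
  [[0,0,0],0,0.05],
  [[0,0,-0.02],0,0.05],
  [[0,0,-0.035],0,0.05],
  [[0,0,-0.035],0,0.05],
  [[0,0,-0.02],0,0.06],
])

```text
time: 12.52
tool_pos: [0.4974, 0.0177, 0.1481]
tool_rot: [-0.002, -0.005, 1.0, 0.001]
contact_force: [0.2, 0.4, -0.2]
finger_gap: 0.693
```

```bash
cat > m4.py <<'E'
from h import *
import sys
# usage: pocket fit list + shelf clip list
s=snapshot("scene")
a=[float(v) for v in sys.argv[1:]]
for i in range(0,len(a),4):
    x,y,z,w=a[i:i+4]; r=fitclip([s],(x,y),z=z,yaws=(w,)); print("clip",r.x.round(4),round(r.fun,3))
save(s,"last",(150,150,550,330),2)
E
python3 m4.py .4985 .017 .008 0 .4985 .017 .02 0 .4375 -.339 .018 1.49 .5465 -.3666 .018 1.09
python3 -c "
from h import *
go(.437,-.339,.13,-4.5)"
```

```text
clip [0.4977 0.017  0.0063] 0.557
clip [0.504  0.017  0.0073] 0.567
clip [ 0.4374 -0.3394  1.4646] 0.091
clip [ 0.5457 -0.3671  1.0763] 0.101
at [0.4983 0.0177 0.1505] jaw 90.6 tilt [ 0.     0.002 -1.   ] q7 1.12 F [0.8 1.  5.4] gap 0.704 t 12.57
local [ 0.0648 -0.3561  0.0196] turn -1.483 rows 14
   [0.0046, -0.0254, 0.0014] -0.1059
   [0.0073, -0.0248, 0.0014] -0.1059
   [0.0099, -0.0239, 0.0014] -0.1059
   [0.0123, -0.0227, 0.0014] -0.1059
   [0.0147, -0.0213, 0.0014] -0.1059
   [0.0168, -0.0196, 0.0014] -0.1059
   [0.0188, -0.0177, 0.0014] -0.1059
   [0.0206, -0.0156, 0.0014] -0.1059
   [0.0221, -0.0134, 0.0014] -0.1059
   [0.0234, -0.011, 0.0014] -0.1059
   [0.0244, -0.0084, 0.0015] -0.1059
   [0.0252, -0.0058, 0.0015] -0.1059
   [0.0257, -0.0031, 0.0015] -0.1059
   [0.0259, -0.0004, 0.0015] -0.1059
```

View pics/last.png

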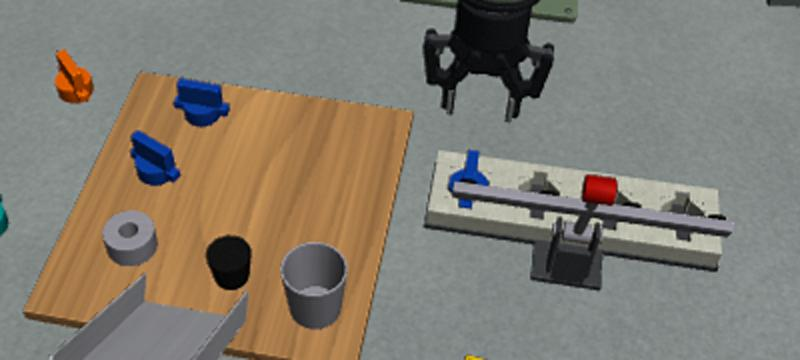

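The first clip looks home in pocket3, at (468,180) in the crop, with its wing along the slot. Clip B next; I turn the other way round to keep the last joint in range.

```bash
sed -i 's/^def go(x,y,z,jaw=None,n=None,step=.036):/def go(x,y,z,jaw=None,n=None,step=.036,exact=False):/; s/(jaw-a+90)%180-90$/((jaw-a+90)%180-90 if not exact else jaw-a)/' h.py; sed -i 's/d=0 if jaw is None else (jaw-a+90)%180-90/d=0 if jaw is None else ((jaw-a) if exact else (jaw-a+90)%180-90)/' h.py
python3 -c "
from h import *
go(.437,-.339,.14,-5.5,exact=True,n=16)"
```

```text
at [0.4983 0.0177 0.1505] jaw 90.6 tilt [ 0.     0.002 -1.   ] q7 1.12 F [0.8 1.  5.4] gap 0.704 t 12.57
local [ 0.0648 -0.3561  0.0096] turn 1.677 rows 16
   [0.0041, -0.0223, 0.0006] 0.1048
   [0.0017, -0.0226, 0.0006] 0.1048
   [-0.0007, -0.0226, 0.0006] 0.1048
   [-0.003, -0.0224, 0.0006] 0.1048
   [-0.0054, -0.022, 0.0006] 0.1048
   [-0.0076, -0.0213, 0.0006] 0.1048
   [-0.0098, -0.0204, 0.0006] 0.1048
   [-0.0119, -0.0192, 0.0006] 0.1048
   [-0.0138, -0.0179, 0.0006] 0.1048
   [-0.0156, -0.0164, 0.0006] 0.1048
   [-0.0173, -0.0146, 0.0006] 0.1048
   [-0.0187, -0.0127, 0.0006] 0.1048
   [-0.0199, -0.0107, 0.0006] 0.1048
   [-0.0209, -0.0086, 0.0006] 0.1048
   [-0.0217, -0.0063, 0.0006] 0.1048
   [-0.0223, -0.004, 0.0006] 0.1048
```

apply_moves([
  [[0.004,-0.022,0],0.105,0.06],
  [[0.002,-0.023,0],0.105,0.06],
  [[-0.001,-0.023,0],0.105,0.06],
  [[-0.003,-0.022,0],0.105,0.06],
  [[-0.005,-0.022,0],0.105,0.06],
  [[-0.008,-0.021,0],0.105,0.06],
  [[-0.01,-0.02,0],0.105,0.06],
  [[-0.012,-0.019,0],0.105,0.06],
])

```text
time: 13.23
tool_pos: [0.4669, -0.1631, 0.1501]
tool_rot: [0.001, 0.416, 0.909, 0.003]
contact_force: [0.5, 0.2, 0.3]
finger_gap: 0.7
```

```bash
python3 -c "
from h import *
go(.437,-.339,.13,-5.5,exact=True,n=7)"
```

```text
at [ 0.4669 -0.1631  0.1501] jaw 40.8 tilt [ 0.001  0.007 -1.   ] q7 0.85 F [0.5 0.2 0.3] gap 0.7 t 13.23
local [-0.1136 -0.1378  0.0191] turn 0.809 rows 7
   [-0.0162, -0.0197, 0.0027] 0.1156
   [-0.0184, -0.0177, 0.0027] 0.1156
   [-0.0203, -0.0154, 0.0027] 0.1156
   [-0.0219, -0.013, 0.0028] 0.1156
   [-0.0233, -0.0104, 0.0028] 0.1156
   [-0.0243, -0.0076, 0.0028] 0.1156
   [-0.0251, -0.0048, 0.0028] 0.1156
```

apply_moves([
  [[-0.016,-0.02,0.003],0.116,0.06],
  [[-0.018,-0.018,0.003],0.116,0.06],
  [[-0.02,-0.015,0.003],0.116,0.06],
  [[-0.022,-0.013,0.003],0.116,0.06],
  [[-0.023,-0.01,0.003],0.116,0.06],
  [[-0.024,-0.008,0.003],0.1,0.06],
  [[-0.016,-0.003,0],0.06,0.06],
  [[0,0,0],0,0.06],
])

```text
time: 13.9
tool_pos: [0.4304, -0.3408, 0.1274]
tool_rot: [-0.001, 0.734, 0.679, 0.002]
contact_force: [-0.0, -0.9, -0.2]
finger_gap: 0.7
```

```bash
python3 -c "
from h import *
go(.4372,-.3395,.048,-5.5,exact=True,n=4)"
```

```text
at [ 0.4304 -0.3408  0.1274] jaw -4.4 tilt [ 0.003  0.001 -1.   ] q7 0.6 F [-0.  -0.9 -0.2] gap 0.7 t 13.9
local [0.0015 0.0066 0.0794] turn 0.019 rows 4
   [0.0004, 0.0017, 0.0199] 0.0048
   [0.0004, 0.0017, 0.0199] 0.0048
   [0.0004, 0.0016, 0.0199] 0.0048
   [0.0004, 0.0016, 0.0199] 0.0048
```

apply_moves([
  [[0.001,0.006,0.01],0.02,0.06],
  [[0,0,0.018],0,0.06],
  [[0,0,0.018],0,0.06],
  [[0,0,0.012],0,0.06],
  [[0,0,0],0,0.06],
  [[0,0,0],0,0.06],
])

```text
time: 14.4
tool_pos: [0.4394, -0.3361, 0.0632]
tool_rot: [-0.002, 0.74, 0.673, 0.002]
contact_force: [-0.1, -0.8, 0.1]
finger_gap: 0.703
```

```bash
python3 -c "
from h import *
go(.4372,-.3395,.0485,-5.5,exact=True,n=1)"
```

```text
at [ 0.4394 -0.3361  0.0632] jaw -5.4 tilt [ 0.005  0.    -1.   ] q7 0.59 F [-0.1 -0.8  0.1] gap 0.703 t 14.4
local [-0.0037 -0.0019  0.0147] turn 0.002 rows 1
   [-0.0037, -0.0019, 0.0147] 0.0018
```

apply_moves([
  [[-0.003,-0.002,0.006],0,0.05],
  [[0,0,0.007],0,0.04],
  [[0,0,0.001],0,0.03],
  [[0,0,0],0,0.03],
])

```text
time: 14.73
tool_pos: [0.4383, -0.3381, 0.0488]
tool_rot: [-0.001, 0.739, 0.674, 0.002]
contact_force: [-0.9, -0.3, -0.2]
finger_gap: 0.353
```

```bash
python3 -c "
from h import *
go(.4372,-.3395,.0485,-5.5,exact=True,n=1)"
```

```text
at [ 0.4383 -0.3381  0.0488] jaw -5.3 tilt [ 0.005  0.002 -1.   ] q7 0.59 F [-0.9 -0.3 -0.2] gap 0.353 t 14.73
local [-0.0015 -0.0009  0.0003] turn 0.004 rows 1
   [-0.0015, -0.0009, 0.0003] 0.0039
```

apply_moves([
  [[-0.0015,-0.001,0],0,0.03],
  [[0,0,0],0,0.005],
  [[0,0,0],0,0.005],
  [[0,0,0],0,0.005],
  [[0,0,0],0,0.005],
  [[0,0,-0.01],0,0.005],
  [[0,0,-0.025],0,0.005],
  [[0,0,-0.03],0,0.005],
])

```text
time: 15.4
tool_pos: [0.4354, -0.3389, 0.1136]
tool_rot: [-0.004, 0.739, 0.674, 0.002]
contact_force: [0.1, -0.3, -0.9]
finger_gap: 0.151
```

```bash
python3 -c "
from h import *
go(.497,.102,.15,90.5,exact=True,n=16)"
```

```text
at [ 0.4354 -0.3389  0.1136] jaw -5.3 tilt [ 0.008 -0.003 -1.   ] q7 0.59 F [ 0.1 -0.3 -0.9] gap 0.151 t 15.4
local [ 0.445   0.0206 -0.0328] turn -1.672 rows 16
   [0.0278, 0.0013, -0.002] -0.1045
   [0.0275, 0.0042, -0.0021] -0.1045
   [0.0269, 0.007, -0.0021] -0.1045
   [0.0261, 0.0098, -0.0021] -0.1045
   [0.0249, 0.0125, -0.0021] -0.1045
   [0.0235, 0.015, -0.0021] -0.1045
   [0.0218, 0.0173, -0.0022] -0.1045
   [0.0198, 0.0195, -0.0022] -0.1045
   [0.0177, 0.0215, -0.0022] -0.1045
   [0.0154, 0.0232, -0.0022] -0.1045
   [0.0129, 0.0247, -0.0023] -0.1045
   [0.0102, 0.0259, -0.0023] -0.1045
   [0.0075, 0.0268, -0.0023] -0.1045
   [0.0046, 0.0274, -0.0023] -0.1045
   [0.0017, 0.0278, -0.0024] -0.1045
   [-0.0012, 0.0278, -0.0024] -0.1045
```

apply_moves([
  [[0.028,0.001,-0.01],-0.105,0.005],
  [[0.027,0.004,-0.01],-0.105,0.005],
  [[0.027,0.007,-0.008],-0.105,0.005],
  [[0.026,0.01,-0.005],-0.105,0.005],
  [[0.025,0.012,-0.003],-0.105,0.005],
  [[0.023,0.015,-0.002],-0.105,0.005],
  [[0.022,0.017,0],-0.105,0.005],
  [[0.02,0.019,0],-0.105,0.005],
])

```text
time: 16.07
tool_pos: [0.4632, -0.1177, 0.1659]
tool_rot: [0.004, 0.389, 0.921, 0.0]
contact_force: [1.0, -0.4, -0.5]
finger_gap: 0.151
```

```bash
python3 -c "
from h import *
go(.497,.102,.15,90.5,exact=True,n=8)"
```

```text
at [ 0.4632 -0.1177  0.1659] jaw 44.3 tilt [-0.008  0.004 -1.   ] q7 0.81 F [ 1.  -0.4 -0.5] gap 0.151 t 16.07
local [0.1339 0.1774 0.0156] turn -0.807 rows 8
   [0.0167, 0.0222, 0.0019] -0.1009
   [0.0144, 0.0238, 0.002] -0.1009
   [0.0119, 0.0251, 0.002] -0.1009
   [0.0094, 0.0262, 0.002] -0.1009
   [0.0067, 0.027, 0.002] -0.1009
   [0.0039, 0.0275, 0.0021] -0.1009
   [0.0011, 0.0277, 0.0021] -0.1009
   [-0.0017, 0.0277, 0.0021] -0.1009
```

apply_moves([
  [[0.017,0.022,0.001],-0.105,0.005],
  [[0.014,0.024,0.001],-0.105,0.005],
  [[0.012,0.025,0.001],-0.105,0.005],
  [[0.009,0.026,0.002],-0.105,0.005],
  [[0.007,0.027,0.002],-0.105,0.005],
  [[0.004,0.027,0.002],-0.1,0.005],
  [[0.001,0.02,0.002],-0.06,0.005],
  [[0,0,0],0,0.005],
])

```text
time: 16.73
tool_pos: [0.4869, 0.0805, 0.1608]
tool_rot: [0.008, 0.033, 0.999, -0.002]
contact_force: [-0.1, 1.7, -1.1]
finger_gap: 0.155
```

```bash
python3 -c "
from h import *
go(.4975,.102,.075,90.5,exact=True,n=4)"
```

```text
at [0.4869 0.0805 0.1608] jaw 86.2 tilt [-0.017 -0.004 -1.   ] q7 0.95 F [-0.1  1.7 -1.1] gap 0.155 t 16.73
local [-0.0077  0.0225  0.0858] turn -0.074 rows 4
   [-0.0019, 0.0056, 0.0215] -0.0186
   [-0.002, 0.0056, 0.0215] -0.0186
   [-0.0021, 0.0055, 0.0215] -0.0186
   [-0.0022, 0.0055, 0.0215] -0.0186
```

apply_moves([
  [[-0.005,0.012,0],-0.04,0.005],
  [[-0.004,0.009,0.01],-0.035,0.005],
  [[0,0,0.02],0,0.005],
  [[0,0,0.02],0,0.005],
  [[0,0,0.015],0,0.005],
  [[0,0,0],0,0.005],
  [[0,0,0],0,0.005],
])

```text
time: 17.32
tool_pos: [0.4996, 0.1002, 0.0946]
tool_rot: [0.01, -0.006, 1.0, -0.004]
contact_force: [0.3, 0.6, 0.1]
finger_gap: 0.151
```

```bash
python3 -c "
from h import *
go(.498,.102,.068,90.5,exact=True,n=1)"; python3 m3.py .498 .102 .031 h2
```

```text
at [0.4996 0.1002 0.0946] jaw 90.7 tilt [-0.02  -0.008 -1.   ] q7 0.93 F [0.3 0.6 0.1] gap 0.151 t 17.32
local [0.0021 0.0021 0.0266] turn 0.004 rows 1
   [0.0021, 0.0021, 0.0266] 0.0038
at [0.4998 0.1002 0.0953] jaw 90.7 tilt [-0.021 -0.008 -1.   ] q7 0.93 F [ 0.8 -0.3 -1. ] gap 0.153 t 17.42
local [ 0.0015  0.0017 -0.0148] turn 0.004 rows 3
   [0.0005, 0.0006, -0.0049] 0.0012
   [0.0005, 0.0006, -0.0049] 0.0012
   [0.0005, 0.0006, -0.0049] 0.0012
held s [ 0.5006  0.0998 -0.109 ] 0.219
held st [ 0.5002  0.0999 -0.0903] 0.585
t 0.61 [0.5002 0.0961 0.032 ]
t 0.56 [0.4931 0.0194 0.032 ]
s 0.87 [0.494  0.0886 0.032 ]
s 0.67 [0.4918 0.0188 0.032 ]
s 0.59 [0.4893 0.2682 0.032 ]
s 0.59 [0.5018 0.1886 0.032 ]
```

View pics/h2.png

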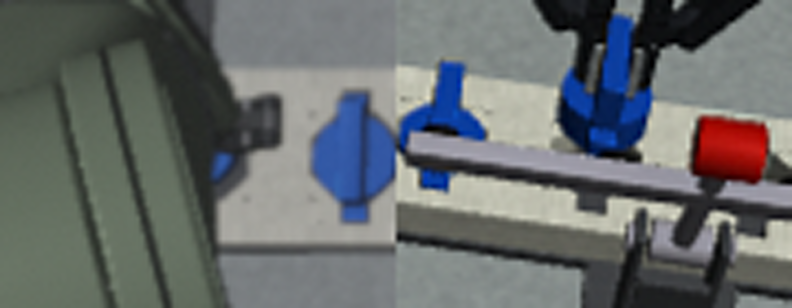

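apply_moves([
  [[0.002,0.002,0.006],0,0.005],
  [[0,0,0.01],0,0.005],
  [[0,0,0.01],0,0.005],
  [[0,0,0.002],0,0.005],
  [[0,0,0],0,0.005],
])

```text
time: 17.93
tool_pos: [0.4993, 0.1024, 0.0667]
tool_rot: [0.013, -0.006, 1.0, -0.003]
contact_force: [-0.0, 0.5, -0.9]
finger_gap: 0.148
```

```bash
python3 -c "
from h import *
go(.4978,.102,.055,90.5,exact=True,n=3)"
```

```text
at [0.4993 0.1024 0.0667] jaw 90.7 tilt [-0.025 -0.006 -1.   ] q7 0.91 F [-0.   0.5 -0.9] gap 0.148 t 17.93
local [ 0.0018 -0.0003  0.0116] turn 0.003 rows 3
   [0.0006, -0.0001, 0.0039] 0.0011
   [0.0006, -0.0001, 0.0039] 0.0011
   [0.0006, -0.0001, 0.0039] 0.0011
```

apply_moves([
  [[0.002,0,0.002],0,0.005],
  [[0,0,0.005],0,0.005],
  [[0.0005,0,0.005],0,0.005],
  [[0.0005,0,0.005],0,0.005],
  [[0,0,0.002],0,0.005],
])

```text
time: 18.35
tool_pos: [0.497, 0.1023, 0.0465]
tool_rot: [0.013, -0.006, 1.0, -0.003]
contact_force: [0.5, 0.1, 0.6]
finger_gap: 0.151
```

Free again and below the lugs-across height, so on down to home.

apply_moves([
  [[0,0,0.003],0,0.005],
  [[0,0,0.004],0,0.005],
  [[0,0,0.002],0,0.005],
  [[0,0,0],0,0.005],
])

```text
time: 18.68
tool_pos: [0.4993, 0.1019, 0.0386]
tool_rot: [0.016, -0.006, 1.0, -0.003]
contact_force: [0.0, -0.7, -0.8]
finger_gap: 0.157
```

apply_moves([
  [[0,0,0],0,0.04],
  [[0,0,0],0,0.05],
  [[0,0,0],0,0.05],
  [[0,0,-0.02],0,0.05],
  [[0,0,-0.035],0,0.05],
  [[0,0,-0.035],0,0.05],
  [[0,0,-0.02],0,0.06],
  [[0,0,0],0,0.06],
])

```text
time: 19.35
tool_pos: [0.4943, 0.103, 0.1508]
tool_rot: [0.014, -0.006, 1.0, -0.003]
contact_force: [0.2, -0.2, 1.0]
finger_gap: 0.702
```

```bash
python3 m4.py .5465 -.3666 .018 1.09
python3 -c "
from h import *
go(.546,-.367,.15,-28,exact=True,n=16)"
```

```text
clip [ 0.5455 -0.3669  1.0986] 0.105
at [0.4941 0.1029 0.1495] jaw 90.7 tilt [-0.027 -0.007 -1.   ] q7 0.96 F [-0.2 -1.4 -0.4] gap 0.702 t 19.4
local [-0.046  -0.4705  0.004 ] turn 2.072 rows 16
   [-0.0029, -0.0294, 0.0003] 0.1295
   [-0.0066, -0.0288, 0.0003] 0.1295
   [-0.0103, -0.0277, 0.0004] 0.1295
   [-0.0138, -0.0261, 0.0005] 0.1295
   [-0.0171, -0.0241, 0.0006] 0.1295
   [-0.02, -0.0217, 0.0007] 0.1295
   [-0.0227, -0.0189, 0.0007] 0.1295
   [-0.0249, -0.0159, 0.0007] 0.1295
   [-0.0268, -0.0125, 0.0008] 0.1295
   [-0.0281, -0.0089, 0.0008] 0.1295
   [-0.0291, -0.0052, 0.0008] 0.1295
   [-0.0295, -0.0014, 0.0008] 0.1295
   [-0.0294, 0.0024, 0.0007] 0.1295
   [-0.0289, 0.0062, 0.0007] 0.1295
   [-0.0278, 0.0098, 0.0006] 0.1295
   [-0.0263, 0.0134, 0.0006] 0.1295
```

View pics/last.png

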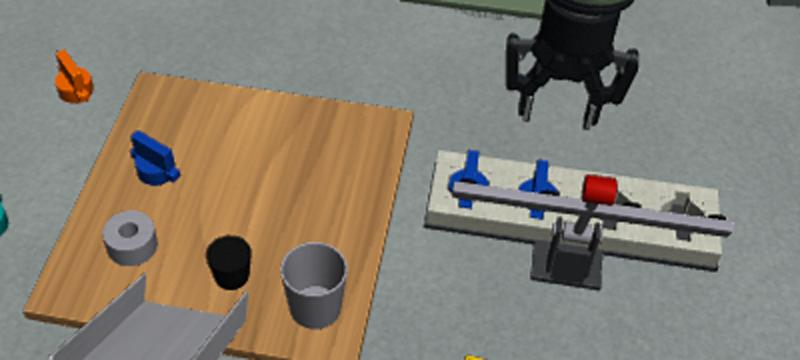

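Both placed clips stand level in their slots, at (470,180) and (540,178). Now clip C at (0.5455, -0.367), jaw at -27.2°.

apply_moves([
  [[-0.003,-0.027,0],0.12,0.06],
  [[-0.006,-0.027,0],0.12,0.06],
  [[-0.009,-0.026,0],0.12,0.06],
  [[-0.012,-0.025,0],0.12,0.06],
  [[-0.015,-0.023,0],0.12,0.06],
  [[-0.018,-0.021,0],0.12,0.06],
  [[-0.02,-0.019,0],0.12,0.06],
  [[-0.022,-0.016,0],0.12,0.06],
])

```text
time: 20.07
tool_pos: [0.5151, -0.1194, 0.1444]
tool_rot: [0.01, 0.468, 0.884, 0.003]
contact_force: [-0.7, -0.5, -0.9]
finger_gap: 0.703
```

```bash
python3 -c "
from h import *
go(.5458,-.367,.14,-27.2,exact=True,n=10)"
```

```text
at [ 0.5151 -0.1194  0.1444] jaw 34.2 tilt [-0.015  0.014 -1.   ] q7 0.68 F [-0.7 -0.5 -0.9] gap 0.703 t 20.07
local [-0.2219 -0.114   0.0061] turn 1.072 rows 10
   [-0.0222, -0.0114, 0.0006] 0.1072
   [-0.0233, -0.009, 0.0007] 0.1072
   [-0.0241, -0.0064, 0.0007] 0.1072
   [-0.0247, -0.0038, 0.0008] 0.1072
   [-0.0249, -0.0011, 0.0008] 0.1072
   [-0.0249, 0.0015, 0.0008] 0.1072
   [-0.0246, 0.0042, 0.0009] 0.1072
   [-0.024, 0.0068, 0.0009] 0.1072
   [-0.0231, 0.0093, 0.0009] 0.1072
   [-0.022, 0.0118, 0.0009] 0.1072
```

apply_moves([
  [[-0.022,-0.011,0],0.11,0.06],
  [[-0.023,-0.009,0],0.11,0.06],
  [[-0.024,-0.006,0],0.11,0.06],
  [[-0.025,-0.004,0],0.11,0.06],
  [[-0.025,-0.001,0],0.11,0.06],
  [[-0.025,0.001,0],0.11,0.06],
  [[-0.025,0.004,0],0.11,0.06],
  [[-0.024,0.007,0],0.11,0.06],
])

```text
time: 20.73
tool_pos: [0.5299, -0.3292, 0.1362]
tool_rot: [0.004, 0.813, 0.582, 0.002]
contact_force: [0.5, -0.3, 0.1]
finger_gap: 0.703
```

```bash
python3 -c "
from h import *
go(.5458,-.367,.12,-27.2,exact=True,n=3)"
```

```text
at [ 0.5299 -0.3292  0.1362] jaw -18.9 tilt [-0.002  0.009 -1.   ] q7 0.31 F [ 0.5 -0.3  0.1] gap 0.703 t 20.73
local [-0.0306  0.0271  0.0165] turn 0.146 rows 3
   [-0.0102, 0.009, 0.0055] 0.0486
   [-0.0097, 0.0095, 0.0055] 0.0486
   [-0.0093, 0.01, 0.0055] 0.0486
```

apply_moves([
  [[-0.009,0.009,0.005],0.06,0.06],
  [[-0.009,0.009,0.005],0.05,0.06],
  [[-0.008,0.008,0.005],0.03,0.06],
  [[0,0,0],0,0.06],
  [[0,0,0],0,0.06],
])

```text
time: 21.15
tool_pos: [0.5407, -0.3705, 0.1136]
tool_rot: [0.003, 0.857, 0.515, -0.003]
contact_force: [0.7, 0.7, -0.0]
finger_gap: 0.702
```

```bash
python3 -c "
from h import *
go(.5458,-.367,.0485,-27.2,exact=True,n=4)"
```

```text
at [ 0.5407 -0.3705  0.1136] jaw -28.1 tilt [-0.008  0.002 -1.   ] q7 0.21 F [ 0.7  0.7 -0. ] gap 0.702 t 21.15
local [0.006  0.0027 0.0651] turn -0.015 rows 4
   [0.0015, 0.0007, 0.0163] -0.0037
   [0.0015, 0.0007, 0.0163] -0.0037
   [0.0015, 0.0007, 0.0163] -0.0037
   [0.0015, 0.0007, 0.0163] -0.0037
```

apply_moves([
  [[0.005,0.002,0.008],-0.015,0.06],
  [[0.001,0,0.014],0,0.06],
  [[0,0,0.015],0,0.06],
  [[0,0,0.01],0,0.06],
  [[0,0,0],0,0.06],
  [[0,0,0],0,0.06],
])

```text
time: 21.65
tool_pos: [0.5461, -0.3614, 0.0619]
tool_rot: [0.002, 0.85, 0.526, -0.003]
contact_force: [-0.8, 0.3, 0.7]
finger_gap: 0.704
```

```bash
python3 -c "
from h import *
go(.5458,-.367,.0488,-27.2,exact=True,n=2)"; python3 m4.py .5458 -.367 .018 1.09
```

```text
at [ 0.5461 -0.3614  0.0619] jaw -26.5 tilt [-0.007 -0.001 -1.   ] q7 0.23 F [-0.8  0.3  0.7] gap 0.704 t 21.65
local [-0.0051  0.0023  0.0131] turn 0.012 rows 2
   [-0.0025, 0.0011, 0.0066] 0.0061
   [-0.0025, 0.0012, 0.0066] 0.0061
clip [ 0.5472 -0.3634  0.7928] 0.203
```

apply_moves([
  [[-0.004,0.002,0.006],0.012,0.05],
  [[0,0,0.006],0,0.04],
  [[0,0,0.001],0,0.035],
  [[0,0,0],0,0.03],
])

```text
time: 22.03
tool_pos: [0.5467, -0.3668, 0.0496]
tool_rot: [0.003, 0.854, 0.521, -0.003]
contact_force: [-0.4, -1.7, 0.9]
finger_gap: 0.355
```

```bash
python3 -c "
from h import *
go(.5458,-.367,.0488,-27.2,exact=True,n=1)"
```

```text
at [ 0.5467 -0.3668  0.0496] jaw -27.2 tilt [-0.007  0.002 -1.   ] q7 0.23 F [-0.4 -1.7  0.9] gap 0.355 t 22.03
local [-0.0006 -0.0007  0.0008] turn -0.001 rows 1
   [-0.0006, -0.0007, 0.0008] -0.0008
```

apply_moves([
  [[-0.0005,-0.0005,0.001],0,0.03],
  [[0,0,0],0,0.005],
  [[0,0,0],0,0.005],
  [[0,0,0],0,0.005],
  [[0,0,0],0,0.005],
  [[0,0,-0.01],0,0.005],
  [[0,0,-0.025],0,0.005],
  [[0,0,-0.03],0,0.005],
])

```text
time: 22.7
tool_pos: [0.544, -0.3651, 0.1117]
tool_rot: [-0.001, 0.854, 0.521, -0.004]
contact_force: [0.3, 0.3, 0.0]
finger_gap: 0.15
```

```bash
python3 -c "
from h import *
go(.48,.185,.16,90.5,exact=True,n=20)"
```

```text
at [ 0.544  -0.3651  0.1117] jaw -27.3 tilt [-0.006 -0.006 -1.   ] q7 0.22 F [0.3 0.3 0. ] gap 0.15 t 22.7
local [ 0.4594 -0.3091 -0.0494] turn -2.055 rows 20
   [0.023, -0.0155, -0.0025] -0.1028
   [0.0244, -0.013, -0.0025] -0.1028
   [0.0256, -0.0104, -0.0025] -0.1028
   [0.0266, -0.0078, -0.0025] -0.1028
   [0.0272, -0.005, -0.0026] -0.1028
   [0.0276, -0.0022, -0.0026] -0.1028
   [0.0277, 0.0007, -0.0026] -0.1028
   [0.0274, 0.0035, -0.0026] -0.1028
   [0.0269, 0.0063, -0.0026] -0.1028
   [0.0262, 0.009, -0.0026] -0.1028
   [0.0251, 0.0117, -0.0026] -0.1028
   [0.0238, 0.0142, -0.0027] -0.1028
   [0.0222, 0.0166, -0.0027] -0.1028
   [0.0204, 0.0187, -0.0027] -0.1028
   [0.0183, 0.0207, -0.0027] -0.1028
   [0.0161, 0.0225, -0.0026] -0.1028
   [0.0137, 0.024, -0.0026] -0.1028
   [0.0112, 0.0253, -0.0026] -0.1028
   [0.0085, 0.0263, -0.0026] -0.1028
   [0.0058, 0.0271, -0.0026] -0.1028
```

apply_moves([
  [[0.023,-0.015,-0.012],-0.105,0.005],
  [[0.024,-0.013,-0.012],-0.105,0.005],
  [[0.026,-0.01,-0.01],-0.105,0.005],
  [[0.027,-0.008,-0.008],-0.105,0.005],
  [[0.027,-0.005,-0.004],-0.105,0.005],
  [[0.028,-0.002,-0.003],-0.105,0.005],
  [[0.028,0.001,-0.002],-0.105,0.005],
  [[0.027,0.003,-0.002],-0.105,0.005],
])

```text
time: 23.37
tool_pos: [0.5147, -0.1436, 0.1773]
tool_rot: [0.005, 0.556, 0.831, -0.005]
contact_force: [0.6, -0.2, 0.1]
finger_gap: 0.153
```

```bash
python3 -c "
from h import *
go(.48,.185,.165,90.5,exact=True,n=12)"
```

```text
at [ 0.5147 -0.1436  0.1773] jaw 22.5 tilt [-0.014 -0.002 -1.   ] q7 0.58 F [ 0.6 -0.2  0.1] gap 0.153 t 23.37
local [0.3171 0.0936 0.0076] turn -1.187 rows 12
   [0.0264, 0.0078, 0.0006] -0.0989
   [0.0255, 0.0104, 0.0006] -0.0989
   [0.0244, 0.0128, 0.0007] -0.0989
   [0.023, 0.0152, 0.0007] -0.0989
   [0.0214, 0.0174, 0.0007] -0.0989
   [0.0196, 0.0194, 0.0007] -0.0989
   [0.0175, 0.0212, 0.0007] -0.0989
   [0.0154, 0.0229, 0.0008] -0.0989
   [0.013, 0.0243, 0.0008] -0.0989
   [0.0106, 0.0254, 0.0008] -0.0989
   [0.008, 0.0264, 0.0009] -0.0989
   [0.0054, 0.027, 0.0009] -0.0989
```

apply_moves([
  [[0.026,0.008,0],-0.105,0.005],
  [[0.025,0.01,0],-0.105,0.005],
  [[0.024,0.013,0],-0.105,0.005],
  [[0.023,0.015,0],-0.105,0.005],
  [[0.021,0.017,0],-0.105,0.005],
  [[0.02,0.019,0],-0.105,0.005],
  [[0.017,0.021,0],-0.105,0.005],
  [[0.015,0.023,0],-0.105,0.005],
])

```text
time: 24.03
tool_pos: [0.4819, 0.0809, 0.1813]
tool_rot: [0.008, 0.148, 0.989, -0.008]
contact_force: [-0.3, 0.0, -0.3]
finger_gap: 0.153
```

```bash
python3 -c "
from h import *
go(.4975,.187,.14,90.5,exact=True,n=5)"
```

```text
at [0.4819 0.0809 0.1813] jaw 73.0 tilt [-0.018 -0.013 -1.   ] q7 0.79 F [-0.3  0.  -0.3] gap 0.153 t 24.03
local [0.0168 0.1065 0.0396] turn -0.306 rows 5
   [0.0034, 0.0213, 0.0079] -0.0611
   [0.0021, 0.0215, 0.008] -0.0611
   [0.0008, 0.0215, 0.008] -0.0611
   [-0.0006, 0.0215, 0.008] -0.0611
   [-0.0019, 0.0215, 0.008] -0.0611
```

apply_moves([
  [[0.003,0.021,0.004],-0.07,0.005],
  [[0.002,0.021,0.006],-0.07,0.005],
  [[0.001,0.021,0.008],-0.07,0.005],
  [[-0.001,0.021,0.008],-0.06,0.005],
  [[-0.002,0.015,0.008],-0.04,0.005],
  [[0,0,0],0,0.005],
  [[0,0,0],0,0.005],
])

```text
time: 24.62
tool_pos: [0.495, 0.1892, 0.1501]
tool_rot: [0.011, -0.021, 1.0, -0.009]
contact_force: [0.9, -0.7, -0.3]
finger_gap: 0.154
```

```bash
python3 -c "
from h import *
go(.4975,.187,.068,90.5,exact=True,n=5)"
```

```text
at [0.495  0.1892 0.1501] jaw 92.4 tilt [-0.021 -0.018 -1.   ] q7 0.86 F [ 0.9 -0.7 -0.3] gap 0.154 t 24.62
local [-0.0006 -0.0008  0.0822] turn 0.034 rows 5
   [-0.0001, -0.0002, 0.0164] 0.0068
   [-0.0001, -0.0002, 0.0164] 0.0068
   [-0.0001, -0.0001, 0.0164] 0.0068
   [-0.0001, -0.0001, 0.0164] 0.0068
   [-0.0001, -0.0001, 0.0164] 0.0068
```

apply_moves([
  [[0,0,0.01],0.03,0.005],
  [[0,0,0.018],0,0.005],
  [[0,0,0.018],0,0.005],
  [[0,0,0.015],0,0.005],
  [[0,0,0],0,0.005],
  [[0,0,0],0,0.005],
])

```text
time: 25.12
tool_pos: [0.4989, 0.1838, 0.0922]
tool_rot: [0.014, -0.001, 1.0, -0.01]
contact_force: [0.0, -0.5, -0.2]
finger_gap: 0.146
```

```bash
python3 -c "
from h import *
go(.497,.1873,.066,90.5,exact=True,n=1)"
```

```text
at [0.4989 0.1838 0.0922] jaw 90.1 tilt [-0.029 -0.019 -0.999] q7 0.79 F [ 0.  -0.5 -0.2] gap 0.146 t 25.12
local [0.0026 0.004  0.026 ] turn -0.007 rows 1
   [0.0026, 0.004, 0.026] -0.0073
```

apply_moves([
  [[0.002,0.004,0.006],-0.007,0.005],
  [[0.0005,0,0.01],0,0.005],
  [[0.0005,0,0.007],0,0.005],
  [[0,0,0],0,0.005],
  [[0,0,0],0,0.005],
])

```text
time: 25.53
tool_pos: [0.4976, 0.1871, 0.07]
tool_rot: [0.016, -0.004, 1.0, -0.009]
contact_force: [0.2, 0.1, -0.7]
finger_gap: 0.156
```

```bash
python3 -c "
from h import *
go(.497,.1873,.058,90.5,exact=True,n=2)"
```

```text
at [0.4976 0.1871 0.07  ] jaw 90.4 tilt [-0.032 -0.019 -0.999] q7 0.78 F [ 0.2  0.1 -0.7] gap 0.156 t 25.53
local [0.0009 0.0005 0.012 ] turn -0.002 rows 2
   [0.0005, 0.0002, 0.006] -0.0009
   [0.0005, 0.0002, 0.006] -0.0009
```

apply_moves([
  [[0.001,0.0005,0.005],0,0.005],
  [[0,0,0.005],0,0.005],
  [[0.0,0,0.005],0,0.005],
  [[0.0,0,0.005],0,0.005],
  [[0,0,0.003],0,0.005],
])

```text
time: 25.95
tool_pos: [0.4977, 0.1873, 0.0456]
tool_rot: [0.017, -0.004, 1.0, -0.009]
contact_force: [-0.7, 0.2, -1.0]
finger_gap: 0.146
```

apply_moves([
  [[0,0,0.003],0,0.005],
  [[0,0,0.003],0,0.005],
  [[0,0,0.001],0,0.005],
  [[0,0,0],0,0.005],
])

```text
time: 26.28
tool_pos: [0.4988, 0.1869, 0.0389]
tool_rot: [0.018, -0.003, 1.0, -0.009]
contact_force: [-0.8, 0.8, -0.8]
finger_gap: 0.154
```

apply_moves([
  [[0,0,0],0,0.04],
  [[0,0,0],0,0.05],
  [[0,0,0],0,0.05],
  [[0,0,-0.02],0,0.05],
  [[0,0,-0.035],0,0.05],
  [[0,0,-0.04],0,0.05],
  [[0,0,-0.04],0,0.06],
  [[0,0,-0.03],0,0.06],
])

```text
time: 26.95
tool_pos: [0.49, 0.1893, 0.2038]
tool_rot: [0.013, -0.004, 1.0, -0.011]
contact_force: [-0.0, -0.3, -0.1]
finger_gap: 0.706
```

```bash
python3 -c "
from h import *
s=snapshot('scene'); save(s,'c1',(130,130,550,350),1.9)
print([(round(d['p'],2),[round(v) for v in d['bbox']]) for d in look_for(s,'clip0')])
print([(round(d['p'],2),d['at']) for d in landmark_of(s,'clamp_knob')[:2]])
go(.632,.1457,.285,90.5,exact=True)"
```

```text
[(0.88, [176, 176, 198, 201]), (0.69, [129, 242, 153, 271]), (0.66, [410, 227, 427, 257]), (0.48, [376, 226, 393, 253]), (0.41, [451, 236, 462, 267])]
[(0.93, [240.9, 447.0]), (0.68, [245.1, 414.4])]
at [0.4909 0.1894 0.2029] jaw 90.4 tilt [-0.028 -0.022 -0.999] q7 0.86 F [ 0.2 -0.7  0.1] gap 0.701 t 27.1
local [-0.143  -0.0465 -0.0772] turn -0.001 rows 5
   [-0.0286, -0.0093, -0.0154] -0.0003
   [-0.0286, -0.0093, -0.0154] -0.0003
   [-0.0286, -0.0093, -0.0154] -0.0003
   [-0.0286, -0.0093, -0.0154] -0.0003
   [-0.0286, -0.0093, -0.0154] -0.0003
```

View pics/c1.png

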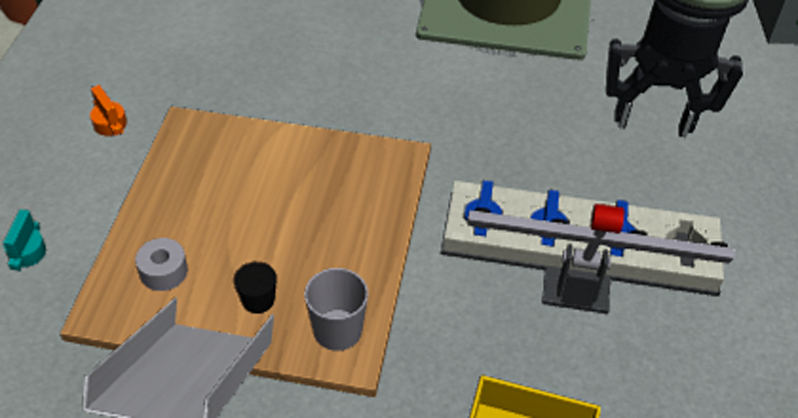

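All three clips are in pockets and the shelf holds no more blue ones. The knob of the open clamp is at (607,217) in the crop. Next I go above the knob.

apply_moves([
  [[0,-0.005,-0.03],0,0.07],
  [[-0.01,-0.008,-0.03],0,0.07],
  [[-0.028,-0.009,-0.018],0,0.07],
  [[-0.03,-0.009,-0.005],0,0.07],
  [[-0.03,-0.009,0],0,0.07],
  [[-0.025,-0.004,0],0,0.07],
  [[-0.01,0,0],0,0.07],
  [[0,0,0],0,0.07],
])

```text
time: 27.77
tool_pos: [0.6254, 0.1449, 0.2857]
tool_rot: [0.009, -0.005, 1.0, -0.014]
contact_force: [-0.9, 0.0, -1.5]
finger_gap: 0.821
```

```bash
python3 -c "
from h import *
go(.634,.1457,.203,90.5,exact=True,n=4)"
```

```text
at [0.6254 0.1449 0.2857] jaw 90.5 tilt [-0.018 -0.027 -0.999] q7 1.12 F [-0.9  0.  -1.5] gap 0.821 t 27.77
local [-0.0072  0.0029  0.0828] turn 0.0 rows 4
   [-0.0018, 0.0007, 0.0207] 0.0001
   [-0.0018, 0.0007, 0.0207] 0.0001
   [-0.0018, 0.0007, 0.0207] 0.0001
   [-0.0018, 0.0007, 0.0207] 0.0001
```

apply_moves([
  [[-0.007,0.003,0.01],0,0.07],
  [[-0.001,0,0.02],0,0.07],
  [[0,0,0.02],0,0.07],
  [[0,0,0.02],0,0.07],
  [[0,0,0.01],0,0.07],
  [[0,0,0],0,0.07],
])

```text
time: 28.27
tool_pos: [0.6315, 0.1461, 0.1954]
tool_rot: [0.005, -0.005, 1.0, -0.015]
contact_force: [-0.7, -0.4, 0.3]
finger_gap: 0.819
```

```bash
python3 -c "
from h import *
go(.635,.1457,.2,90.5,exact=True,n=1)"
```

```text
at [0.6315 0.1461 0.1954] jaw 90.6 tilt [-0.009 -0.03  -1.   ] q7 1.08 F [-0.7 -0.4  0.3] gap 0.819 t 28.27
local [-0.0036 -0.0006 -0.0046] turn 0.002 rows 1
   [-0.0036, -0.0006, -0.0046] 0.0016
```

apply_moves([
  [[-0.003,-0.0005,-0.002],0,0.05],
  [[0,0,0],0,0.02],
  [[0,0,0],0,0.02],
  [[0,0,0],0,0.02],
  [[0,0,0],0,0.02],
  [[0,0,0],0,0.02],
], newtons=30)

```text
time: 28.77
tool_pos: [0.6332, 0.1451, 0.1981]
tool_rot: [0.003, -0.005, 1.0, -0.016]
contact_force: [-0.0, -0.3, -7.8]
finger_gap: 0.343
```

```bash
python3 -c "
from h import *
go(.635,.1457,.2,90.5,exact=True,n=1); arc(.012,.5825,.075,end=1.0,n=9)"
```

```text
at [0.6332 0.1451 0.1981] jaw 90.6 tilt [-0.007 -0.032 -0.999] q7 1.09 F [-0.  -0.3 -7.8] gap 0.343 t 28.77
local [-0.0018  0.0005 -0.0019] turn 0.001 rows 1
   [-0.0018, 0.0005, -0.0019] 0.0013
theta 1.93 r 0.1443
[np.float64(0.0152), 0, np.float64(-0.0048)]
[np.float64(0.0156), 0, np.float64(-0.0031)]
[np.float64(0.0159), 0, np.float64(-0.0013)]
[np.float64(0.0159), 0, np.float64(0.0004)]
[np.float64(0.0158), 0, np.float64(0.0022)]
[np.float64(0.0155), 0, np.float64(0.0039)]
[np.float64(0.0149), 0, np.float64(0.0056)]
[np.float64(0.0142), 0, np.float64(0.0072)]
[np.float64(0.0062), 0, np.float64(0.0037)]
```

apply_moves([
  [[0.0145,0,-0.004],0,0.02],
  [[0.0155,0,-0.003],0,0.02],
  [[0.016,0,-0.001],0,0.02],
  [[0.016,0,0.0005],0,0.02],
  [[0.016,0,0.002],0,0.02],
  [[0.0155,0,0.004],0,0.02],
  [[0.015,0,0.0055],0,0.02],
])

```text
time: 29.35
tool_pos: [0.5277, 0.1441, 0.1976]
tool_rot: [0.013, -0.003, 1.0, -0.013]
contact_force: [3.0, -0.7, -4.5]
finger_gap: 0.346
```

```bash
python3 -c "
from h import *
go(.635,.1447,.2,90.5,exact=True,n=1); arc(.012,.5825,.075,end=.0,n=8)"
```

```text
at [0.5277 0.1441 0.1976] jaw 90.3 tilt [-0.026 -0.027 -0.999] q7 0.96 F [ 3.  -0.7 -4.5] gap 0.346 t 29.35
local [-1.073e-01 -1.000e-04  3.000e-04] turn -0.003 rows 1
   [-0.1073, -0.0001, 0.0003] -0.0031
theta 1.184 r 0.1453
[np.float64(0.0144), 0, np.float64(0.0068)]
[np.float64(0.0136), 0, np.float64(0.0084)]
[np.float64(0.0126), 0, np.float64(0.0098)]
[np.float64(0.0114), 0, np.float64(0.0111)]
[np.float64(0.0101), 0, np.float64(0.0123)]
[np.float64(0.0087), 0, np.float64(0.0133)]
[np.float64(0.0072), 0, np.float64(0.0142)]
[np.float64(0.0056), 0, np.float64(0.0149)]
```

apply_moves([
  [[0.0145,0,0.007],0,0.02],
  [[0.0138,0,0.0085],0,0.02],
  [[0.0129,0,0.01],0,0.02],
  [[0.0117,0,0.011],0,0.02],
  [[0.0105,0,0.012],0,0.02],
  [[0.009,0.0005,0.0133],0,0.02],
  [[0.0075,0.0005,0.014],0,0.02],
])

```text
time: 29.93
tool_pos: [0.4482, 0.1434, 0.1241]
tool_rot: [0.02, -0.003, 1.0, -0.011]
contact_force: [-1.7, -5.0, 1.1]
finger_gap: 0.346
```

```bash
python3 -c "
from h import *
go(.635,.1437,.2,90.5,exact=True,n=1); arc(.012,.5825,.075,end=.0,n=8)"
```

```text
at [0.4482 0.1434 0.1241] jaw 90.3 tilt [-0.039 -0.022 -0.999] q7 0.79 F [-1.7 -5.   1.1] gap 0.346 t 29.93
local [-0.1896 -0.0022 -0.0686] turn -0.004 rows 1
   [-0.1896, -0.0022, -0.0686] -0.0042
theta 0.427 r 0.1475
[np.float64(0.0058), 0, np.float64(0.0149)]
[np.float64(0.0041), 0, np.float64(0.0154)]
[np.float64(0.0024), 0, np.float64(0.0158)]
[np.float64(0.0007), 0, np.float64(0.014)]
[np.float64(-0.0), 0, np.float64(-0.0)]
[np.float64(-0.0), 0, np.float64(-0.0)]
[np.float64(-0.0), 0, np.float64(-0.0)]
[np.float64(-0.0), 0, np.float64(-0.0)]
```

apply_moves([
  [[0.006,0.0004,0.0145],0,0.02],
  [[0.0045,0.0004,0.014],0,0.02],
  [[0.003,0.0003,0.013],0,0.02],
  [[0.001,0.0003,0.008],0,0.02],
  [[0,0,0.003],0,0.02],
  [[0,0,0],0,0.02],
])

```text
time: 30.43
tool_pos: [0.4328, 0.1431, 0.0695]
tool_rot: [0.019, -0.003, 1.0, -0.012]
contact_force: [-2.0, -3.5, 2.3]
finger_gap: 0.345
```

```bash
python3 -c "
from h import *
go(.635,.1437,.2,90.5,exact=True,n=1); arc(.012,.5825,.075,end=.0,n=2); print(read_state()['contact_force'])"
```

```text
at [0.4328 0.1431 0.0695] jaw 90.3 tilt [-0.038 -0.024 -0.999] q7 0.73 F [-2.  -3.5  2.3] gap 0.345 t 30.43
local [-0.207  -0.0037 -0.1226] turn -0.003 rows 1
   [-0.207, -0.0037, -0.1226] -0.0029
theta 0.043 r 0.1499
[np.float64(0.0001), 0, np.float64(0.0063)]
[np.float64(-0.0), 0, np.float64(-0.0)]
[-1.98654601 -3.51377616  2.30895735]
```

apply_moves([
  [[0.0,0,0.003],0,0.02],
  [[0,0,0.002],0,0.02],
  [[0,0,0.001],0,0.02],
  [[0,0,0],0,0.02],
])

```text
time: 30.77
tool_pos: [0.4326, 0.1431, 0.0648]
tool_rot: [0.019, -0.004, 1.0, -0.012]
contact_force: [-3.5, -3.6, -0.4]
finger_gap: 0.344
```

apply_moves([
  [[0,0,0],0,0.06],
  [[0,0,0],0,0.06],
  [[0,0,0],0,0.06],
  [[0,0,0],0,0.06],
  [[0,0,0],0,0.06],
  [[0,0,0],0,0.06],
  [[0,0,0],0,0.06],
  [[0,0,0],0,0.06],
])

```text
time: 31.43
tool_pos: [0.4351, 0.1446, 0.0669]
tool_rot: [0.022, -0.004, 1.0, -0.01]
contact_force: [0.1, 0.8, 0.9]
finger_gap: 0.705
```

```bash
python3 -c "
from h import *
s=snapshot('scene'); save(s,'c2',(350,190,530,310),4.4)
for h in (0,.14):
  print(h,proj(s,[.5825-.145*np.cos(h),.1438,.075+.145*np.sin(h)])[0].round(1))
u=np.array(s['pixels']).astype(int); m=(u[...,0]>120)&(u[...,1]<50)&(u[...,2]<60); r,c=np.nonzero(m); k=(c>400)&(c<480)&(r>200)&(r<280); print('knob',c[k].mean(),r[k].mean(),k.sum())
go(.437,.1437,.054,90.5,exact=True,n=1)"
```

```text
0 [441.1 219. ]
0.14 [442.6 213.5]
knob 441.5473684210526 218.05263157894737 95
at [0.4351 0.1446 0.0669] jaw 90.4 tilt [-0.044 -0.021 -0.999] q7 0.73 F [-0.1  0.8  1.1] gap 0.703 t 31.48
local [-0.0014 -0.0007  0.013 ] turn -0.002 rows 1
   [-0.0014, -0.0007, 0.013] -0.0016
```

View pics/c2.png

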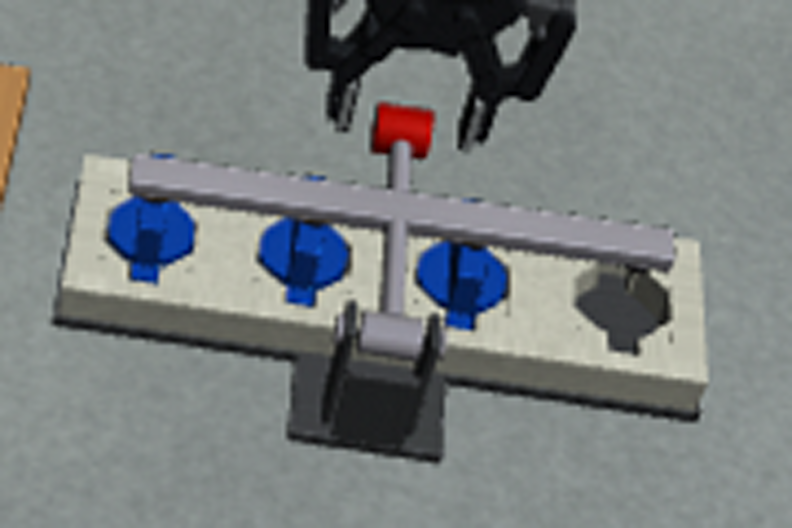

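The crossbar rests on three clips, and the knob at row 218.1 agrees with level (219.0; a clip not home would give 213.5). All three are home; pocket0 is the empty one. Now I swing it back open.

apply_moves([
  [[-0.001,-0.0005,0.005],0,0.06],
  [[0,0,0.001],0,0.05],
  [[0,0,0],0,0.02],
  [[0,0,0],0,0.02],
  [[0,0,0],0,0.02],
  [[0,0,0],0,0.02],
  [[0,0,0],0,0.02],
])

```text
time: 32.07
tool_pos: [0.4364, 0.1433, 0.0604]
tool_rot: [0.022, -0.004, 1.0, -0.011]
contact_force: [0.0, -1.2, -1.5]
finger_gap: 0.349
```

```bash
python3 -c "
from h import *
go(.437,.1437,.054,90.5,exact=True,n=1); arc(.012,.5825,.075,end=1.8,n=8)"
```

```text
at [0.4364 0.1433 0.0604] jaw 90.4 tilt [-0.044 -0.022 -0.999] q7 0.72 F [ 0.  -1.2 -1.5] gap 0.349 t 32.07
local [-0.0003  0.0005  0.0064] turn -0.002 rows 1
   [-0.0003, 0.0005, 0.0064] -0.0019
theta -0.018 r 0.1461
[np.float64(-0.0006), 0, np.float64(-0.0159)]
[np.float64(-0.0023), 0, np.float64(-0.0158)]
[np.float64(-0.0041), 0, np.float64(-0.0154)]
[np.float64(-0.0057), 0, np.float64(-0.0149)]
[np.float64(-0.0073), 0, np.float64(-0.0142)]
[np.float64(-0.0088), 0, np.float64(-0.0133)]
[np.float64(-0.0102), 0, np.float64(-0.0122)]
[np.float64(-0.0115), 0, np.float64(-0.011)]
```

apply_moves([
  [[-0.001,-0.0003,-0.0155],0,0.02],
  [[-0.003,-0.0003,-0.0155],0,0.02],
  [[-0.0045,-0.0003,-0.015],0,0.02],
  [[-0.006,-0.0003,-0.0145],0,0.02],
  [[-0.0075,-0.0003,-0.014],0,0.02],
  [[-0.009,-0.0002,-0.013],0,0.02],
  [[-0.0105,0,-0.012],0,0.02],
])

```text
time: 32.65
tool_pos: [0.4751, 0.1438, 0.1633]
tool_rot: [0.022, -0.004, 1.0, -0.011]
contact_force: [7.6, -1.7, -14.7]
finger_gap: 0.343
```

```bash
python3 -c "
from h import *
go(.437,.1443,.054,90.5,exact=True,n=1); arc(.013,.5825,.075,end=1.8,n=8)"
```

```text
at [0.4751 0.1438 0.1633] jaw 90.4 tilt [-0.043 -0.022 -0.999] q7 0.85 F [  7.6  -1.7 -14.7] gap 0.343 t 32.65
local [0.0428 0.0032 0.1075] turn -0.002 rows 1
   [0.0428, 0.0032, 0.1075] -0.0017
theta 0.756 r 0.1476
[np.float64(-0.0116), 0, np.float64(-0.011)]
[np.float64(-0.0127), 0, np.float64(-0.0096)]
[np.float64(-0.0137), 0, np.float64(-0.0082)]
[np.float64(-0.0145), 0, np.float64(-0.0066)]
[np.float64(-0.0151), 0, np.float64(-0.005)]
[np.float64(-0.0156), 0, np.float64(-0.0033)]
[np.float64(-0.0159), 0, np.float64(-0.0016)]
[np.float64(-0.0159), 0, np.float64(0.0002)]
```

apply_moves([
  [[-0.012,0,-0.0085],0,0.02],
  [[-0.013,0,-0.009],0,0.02],
  [[-0.014,0,-0.0075],0,0.02],
  [[-0.015,0,-0.006],0,0.02],
  [[-0.015,0,-0.0045],0,0.02],
  [[-0.0155,0,-0.003],0,0.02],
  [[-0.016,0,-0.001],0,0.02],
  [[-0.016,0,0.0005],0,0.02],
])

```text
time: 33.32
tool_pos: [0.5896, 0.1449, 0.2098]
tool_rot: [0.016, -0.004, 1.0, -0.011]
contact_force: [-2.1, 1.3, -2.8]
finger_gap: 0.345
```

```bash
python3 -c "
from h import *
go(.437,.1453,.054,90.5,exact=True,n=1); arc(.013,.5825,.075,end=1.9,n=4)"
```

```text
at [0.5896 0.1449 0.2098] jaw 90.4 tilt [-0.032 -0.023 -0.999] q7 1.03 F [-2.1  1.3 -2.8] gap 0.345 t 33.32
local [0.1575 0.0052 0.1507] turn -0.001 rows 1
   [0.1575, 0.0052, 0.1507] -0.0011
theta 1.619 r 0.148
[np.float64(-0.0159), 0, np.float64(0.0016)]
[np.float64(-0.0156), 0, np.float64(0.0034)]
[np.float64(-0.0085), 0, np.float64(0.0026)]
[np.float64(-0.0), 0, np.float64(-0.0)]
```

apply_moves([
  [[-0.014,0,0.002],0,0.02],
  [[-0.014,0,0.004],0,0.02],
  [[-0.012,0,0.0045],0,0.02],
  [[-0.002,0,0.001],0,0.02],
  [[0,0,0],0,0.02],
])

```text
time: 33.73
tool_pos: [0.6365, 0.1453, 0.2002]
tool_rot: [0.017, -0.003, 1.0, -0.01]
contact_force: [-0.6, -0.4, 3.6]
finger_gap: 0.351
```

apply_moves([
  [[0,0,0],0,0.07],
  [[0,0,0],0,0.07],
  [[0,0,0],0,0.07],
  [[0,0,0],0,0.07],
  [[0,0,-0.025],0,0.07],
  [[0,0,-0.04],0,0.07],
  [[0.02,0,-0.035],0,0.07],
  [[0.03,0,-0.01],0,0.07],
])

```text
time: 34.4
tool_pos: [0.5822, 0.1461, 0.3071]
tool_rot: [0.013, -0.003, 1.0, -0.012]
contact_force: [0.2, 0.9, 0.9]
finger_gap: 0.822
```

apply_moves([
  [[0.035,0,0],0,0.07],
  [[0.035,0,0],0,0.07],
  [[0.035,0,0],0,0.07],
  [[0.02,0,0],0,0.07],
  [[0,0,0],0,0.07],
  [[0,0,0],0,0.07],
  [[0,0,0],0,0.07],
])

```text
time: 34.98
tool_pos: [0.4469, 0.1451, 0.3083]
tool_rot: [0.016, -0.003, 1.0, -0.011]
contact_force: [0.1, -0.2, -0.2]
finger_gap: 0.815
```

```bash
python3 -c "
from h import *
s=snapshot('scene'); save(s,'f1',(130,130,550,350),1.9)
for h in (1.95,1.7): print(h,proj(s,[.5825-.145*np.cos(h),.1455,.075+.145*np.sin(h)])[0].round(1))
u=np.array(s['pixels']).astype(int); m=(u[...,0]>120)&(u[...,1]<50)&(u[...,2]<60); r,c=np.nonzero(m); k=(c>400)&(c<500)&(r>180)&(r<300); print('knob',c[k].mean(),r[k].mean())
for q in('tin_cup','washers','stopper'):
  d=landmark_of(s,q)[0]; print(q,unproj(s,d['at'][1],d['at'][0],.018).round(3))
st=read_state(); print(st['time'],st['tool_pos'],st['contact_force'])"
```

```text
1.95 [449.2 244. ]
1.7 [450.8 228. ]
knob 450.3378378378378 243.18243243243242
tin_cup [ 0.704 -0.129  0.018]
washers [ 0.663 -0.351  0.018]
stopper [ 0.685 -0.231  0.018]
35.1833 [0.44727354 0.1449992  0.30779328] [ 0.54574023 -0.72525029 -0.61508088]
```

View pics/f1.png

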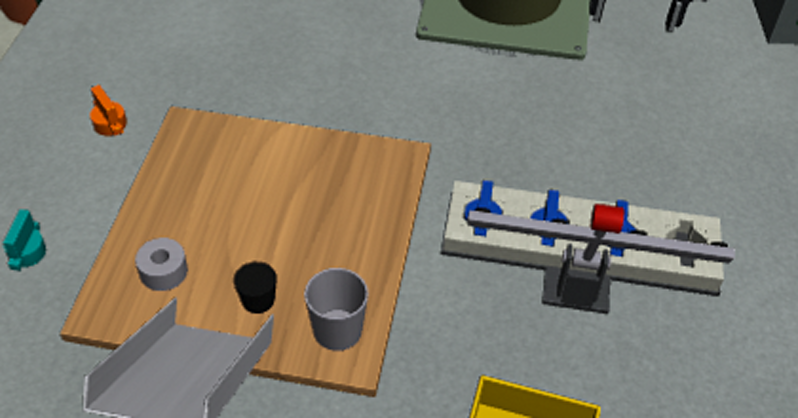

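The final picture shows the clamp fully back (knob at row 243.2, expected 244.0) and three clips home. The shelf has no blue left, and the cup, washers and stopper are in place.

```bash
python3 -c "
from h import *
print(finish_job())"
```

```text
the job is handed in; nothing more can be done
None
```

The job is done and handed in at about 35 s of the 210 s allowed. I swung the clamp back and put the three blue clips from the shelf into pockets 3, 2 and 1; there was no fourth clip, so pocket 0 stays empty. I then lowered the crossbar onto the clips, let it rest with the fingers open, and swung it fully back open.

**Clips home:** each clip went down without measurable contact force. With the lugs already lined up with the slots, none needed turning on its pocket.

**Clamp level:** with the bar resting, the knob showed at image row 218.1. Level predicts 219.0, and a clip not home would give 213.5.

**Clamp open:** at the end the knob showed at row 243.2, against 244.0 expected for fully back.

**Other things:** the cup, washers and stopper were within about 5 mm of their first readings, which is detector scatter. The orange and turquoise look-alikes were not touched.

**Checks that disagreed:**
- The outline fit of the second clip while held showed a yaw of about -0.1 rad, but the gripper partly hid it. It still went in freely.
- The fit to clips already in pockets was unusable because the raised bar hides them.
- The tool's tilt drifted to about 2.5° over the run, with no visible effect.

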